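# Tip the tube block into the dry bath

## Task

Load the standing aluminium tube block into the dry bath without ever lifting it. Slide it upright over the bench until its foot bears gently against the front edge of the bed, tip it forward over that edge so that it lies on the bed between the side guides with its wells up, then push it home until it presses gently against the back stop, and leave it there, touching the stop. Never force it against either stop, and leave the vial, dropper bottle, tape roll, pen and petri dish beside it where they are.

Things in the scene. Friction and masses are not known exactly. Their poses are not given: they have to be found in the camera images.
- block_center (a point): centre of the tube block: aluminium, six round wells (14.5 mm) in its -x face, which looks roughly to the robot; 0.34 to 0.5 kg. It stands on its end: 40 mm along its x, 50 mm along y, 90 mm along z (up at the start); this point is 45 mm above its foot. Tipped toward its +x, the wells come to look up and its z points along the bed. Gripped lightly above its middle it leans as it slides.
- block_foot (a point): middle of the bottom edge of the tube block's plain (+x) face, over which it tips; 20 mm in +x and 45 mm below block_center, on the bench at the start. Same axes as block_center. It stays low, on bench or bed, as long as the block is not lifted.
- dry_bath: dry bath: flat aluminium bed 12 mm high, 110 mm wide, 170 mm long, and behind it a white console 150 mm wide, 58 mm high, its face at x = 166 mm. Origin on the bench, middle of the foot of the bed's front edge; x runs along the bed toward the console, y to the left, z up. The rigid front edge (x = 0, 12 mm high) is the low stop for the block's foot; 3 N against it is enough, over 20 N too much.
- guides (a point): point on top of the bed (12 mm high), on its middle line, 30 mm behind the front edge, where the two side guides begin; axes as the dry bath. They run to 86 mm behind the edge, 10 mm above the bed, 62 mm clear between them; slanting lead-ins before them open to 70 mm at 9 mm behind the edge.
- stop_range (a point): point on top of the bed 105 mm behind the front edge: middle of the range of the back stop, a rigid steel bar across the bed (12 mm thick, 22 mm high). Its front face is fixed for each run within 15 mm before or behind this point; its place must be felt. The tipped block ends 20 to 60 mm short of it and slides with 1 to 6 N friction, so push with 10 to 14 N; over 20 N against the stop is too much.
- vial: small specimen vial with a white cap, 23 mm wide, 60 mm high, standing left of the bed's front; origin under its centre. Leave alone.
- dropper: dropper bottle with a blue cap, 33 mm wide, 85 mm high, standing right of the bed; origin under its centre. Leave alone.
- tape: roll of tape lying flat, 96 mm wide, 25 mm high, left of the bed's rear; origin under its centre. Leave alone.
- pen: marker pen lying on the bench, 135 mm long along its y, 16 mm thick, right of the block; origin under its centre. Leave alone.
- dish: petri dish with lid, 68 mm wide, 15 mm high, right of the bed's rear; origin under its centre. Leave alone.

How it is judged (in metres and radians):
On the way, in this order (a step that is already met when the one before it is completed fails the run):
1. the block, still upright, bears with its foot against the front edge of the bed (over 2 N) (contact force between tube_block and dry_bath above 2 N and angle between block_center's own z axis and vertical below 0.12 rad), for 0.1 s.
2. the block is tipped and lies flat on the bed, wells up (angle between block_center's own z axis and vertical between 1.5 and 1.64 rad and angle between block_center's own x axis and vertical above 3 rad and z of block_center in the frame of dry_bath between 0.028 and 0.036 m), for 0.2 s.
3. the block is pressed against the back stop (over 2 N) (contact force between tube_block and backstop above 2 N), for 0.1 s.
At the end, for the whole second after the job is handed in: The block lies flat on the bed, wells up, between the guides (centre within 8 mm of the bed's middle line, within 0.1 rad of square), its end within 3.5 mm of the back stop, at rest and released (angle between block_center's own x axis and vertical above 3 rad and z of block_center in the frame of dry_bath between 0.028 and 0.036 m and y of block_center in the frame of dry_bath between -0.008 and 0.008 m and angle between the z axis of block_center and the x axis of dry_bath, either way round below 0.1 rad and z of backstop in the frame of block_center below 0.0485 m and linear speed of tube_block below 0.01 m/s); the robot touches nothing.
It fails at once if the block is lifted (its tipping edge more than 25 mm above the bench) (height (world z) of block_foot above 0.025 m).
It fails at once if the upright block is forced against the bed's front edge (over 20 N) (contact force between tube_block and dry_bath above 20 N and angle between block_center's own z axis and vertical below 0.12 rad).
It fails at once if the block is forced against the back stop (over 20 N) (contact force between tube_block and backstop above 20 N).
It fails at once if a bystander is moved more than 20 mm (distance of any of vial, dropper, tape, pen, dish from where it was at the start of the episode above 0.02 m).
It also fails if it takes over 72 s, if anything falls off the work surface, if the arm or the gripper's body presses on something with over 40 N, if the wrist force passes 120 N, or if a joint passes its speed limit or range.

## Robot

A 6-joint arm with a two-finger parallel gripper is mounted at the origin on a cart in front of the work surface, level with it; the furniture and walls round the work are solid. World frame = base frame: x ahead of the robot, y to its left, z up, the work surface at z = 0. Lengths are in mm, angles in rad, forces in N, time in s.
With the tool pointing down it reaches from about 275 to 750 mm from the base axis. Payload 10.2 kg.
Tool frame: the origin (TCP) lies at the very end of the fingers, on their centre line; the grasp point (between the pads) lies 19 mm behind it; y points along the fingers, x is the direction in which the jaws open and shut, and the axes are right-handed (so a half turn about y gives the same grasp; the last joint's range is limited). The gripper opens to 85 mm and grips with 20 to 120 N. Pads are 22 mm wide; open, the fingers measure 114 mm over their backs; the gripper's body (76 mm by 85 mm) begins 54 mm behind the grasp point. The pads swing forward as they close: fully open they stand 13 mm farther back than shut.
Start: joints at [0.94, 0.313, 1.498, -0, 1.331, -0.223], TCP at [208.223, 481.948, 231.294] pointing down, gripper open.
Joint ranges: [-2.94, 2.94], [-0.97, 2.17], [0.19, 2.56], [-1.23, 4.37], [0.02, 3.11], [-2.88, 2.88]. Speed limits (rad/s): [2.39, 2.39, 3.01, 3.14, 3.14, 3.14].

## Interface

Orientations are given as a unit quaternion [w, x, y, z].
In Python, from rig import telemetry, imaging, ctrl gives the robot as it stands.
- The arm moves only by the shell command python3 -m handwheel 'ROWS' [FORCE]. ROWS is JSON, a list of rows, each an object with "delta_pos": the shift along the tool's x, y, z in cm, a list of three; "twist": the turn, a rotation vector about the tool's x, y, z in rad, a list of three; "jaw": the opening, from 0 (shut) to 1 (fully open). A call has exactly 10 rows; each row is the pose to reach, as a shift and turn from the pose commanded when the call began, along the tool's axes at that moment; what a row does not reach only later rows make up. A row lasts 1/12 s, in which the tool goes at most 41.7 mm and 7.16 degrees, less where a joint would pass 70% of its speed; a pose out of reach is approached as far as the arm can. A call with a gripper value outside its range is refused whole. The fingers move at their own pace and stop on an object; FORCE is the grip in N (left out, the last holds). Time passes only in rows, so rows that repeat a pose let the fingers close, or fill a call up. It gives the time, the measured TCP pose, the force and the opening at its end, in the units of the state.
- telemetry.sense(): the state, without advancing time (a new reading comes with each control period).
- imaging.capture(name): name is "side" or "top" or "wrist"; returns a dict with "frame" (400x640x3 uint8, red, green, blue), "z_map" (400x640 float32, mm along the optical axis (not along the pixel's ray), 0 where there is no reading), "fx", "fy", "cx", "cy" (pixels), "rvec" (rotation vector, rad) and "tvec" (3), from world to camera coordinates, as OpenCV has them. Camera axes: x right, y down, z forward; pixel columns grow to the right and rows downward; lengths in mm; the calibration is good to about 2 mm. The wrist camera is an equidistant fisheye: a pixel r from the principal point sees the ray r / f radians off the axis. A picture is of the moment at which its call begins.
- ctrl.finish_job(): hands the job in, once; it reports no verdict.
The state is a dict: "time_s": time; "joints": joint angles; "dq": joint speeds; "tau": joint torques, N m; "eef_pos": TCP position; "ee_rot": TCP orientation; "force": force on the tool from outside, world axes, zero at the start; "wrist_torque": the same for the moment, N m; "grip_width": opening from 0.0 (shut) to 1.0 (fully open).
Only numpy, scipy, OpenCV 4.12 (cv2) and the standard library are available. Lean on these libraries where they do the work, as an engineer would, in place of code of your own. Each camera call takes 0.05 s, during which the arm holds its last target.

## Working session

There is one attempt and no reset: what is moved stays moved. The work goes in short steps, Python scripts to look and compute and a shell command to move; the robot and the scene stay as the last step left them, time stands still between calls to the robot, and variables do not carry over. Pictures are saved under pics/ and viewed, and the job is handed in when it is done.

```bash
ls; mkdir -p pics; python3 - <<'E'
from rig import telemetry, imaging
import cv2
print(telemetry.sense())
for n in ("side","top","wrist"):
    c=imaging.capture(n)
    cv2.imwrite(f"pics/{n}0.png",c["frame"][:,:,::-1])
    print(n,c["fx"],c["fy"],c["cx"],c["cy"],c["rvec"],c["tvec"])
E
```

```text
pics
{'time_s': 0.0, 'joints': array([ 9.39613488e-01,  3.13425368e-01,  1.49845204e+00,  2.86127269e-05,
        1.33100117e+00, -2.23412937e-01]), 'dq': array([ 0.00172805, -0.00195777, -0.00128253,  0.00026681,  0.00033919,
       -0.00018977]), 'tau': array([-2.92188670e-04, -4.12271011e+01, -2.59738612e+01, -2.27049891e-04,
        4.18175507e-03, -2.14848188e-05]), 'eef_pos': array([208.04775123, 481.73233268, 230.74205184]), 'ee_rot': array([-0.5907324 ,  0.5910327 ,  0.38797468, -0.38883317]), 'force': array([ 0.04196605, -0.6156328 ,  0.2877164 ]), 'wrist_torque': array([0.05158592, 0.00629323, 0.00221137]), 'grip_width': 0.9980396869574915}
side 419.2820620186675 419.2820620186675 319.9503847222425 195.63053420976686 [ 0.41839371 -2.45245938  1.59491195] [599.07095391 134.69457199 916.18358424]
top 482.75382167678816 482.75382167678816 322.4155201840703 203.75921803796692 [ 2.14360781 -2.12963512  0.22459572] [  27.74367608  614.05044414 1190.61929433]
wrist 309.70691628693146 309.70691628693146 320.7561262423983 203.44073742594696 [-2.42995876 -1.5953102  -0.21657889] [-524.72973131  -34.40042333  378.72972622]
```

View pics/side0.png

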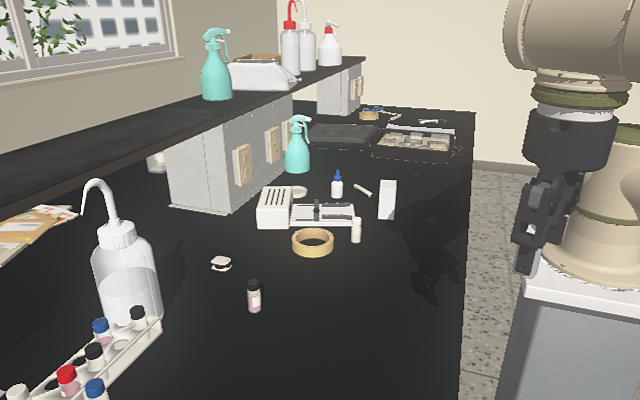

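View pics/top0.png

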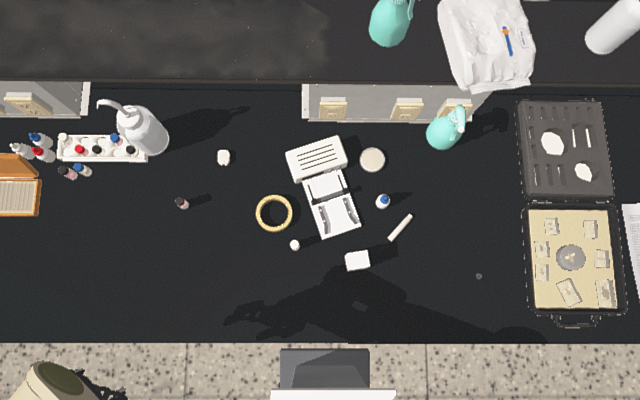

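View pics/wrist0.png

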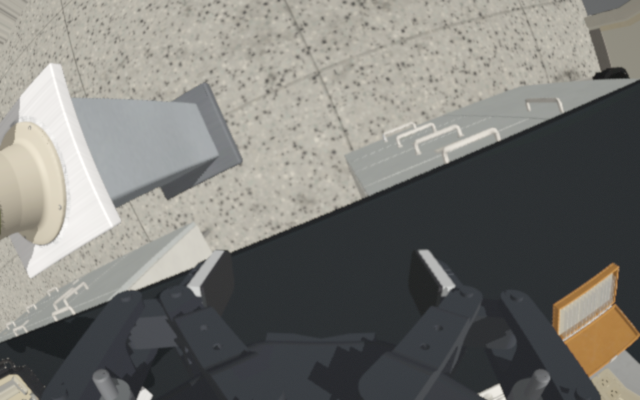

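The top view shows the block at about (357,261), the bed at (332,205) with its front edge near (337,230), and the console at (317,160). The vial is at (294,245), tape (274,213), dropper (383,201), pen (400,227) and dish (372,159). I'll zoom in on these.

```bash
cat > h.py <<'E'
import numpy as np, cv2
from rig import telemetry, imaging
from scipy.spatial.transform import Rotation as R
def cam(n):
    c=imaging.capture(n); c["K"]=np.array([[c["fx"],0,c["cx"]],[0,c["fy"],c["cy"]],[0,0,1]]); c["R"]=R.from_rotvec(np.ravel(c["rvec"])).as_matrix(); c["t"]=np.ravel(c["tvec"]); return c
def cast(c,px,z):
    px=np.atleast_2d(px).astype(float)
    d=np.c_[(px[:,0]-c["cx"])/c["fx"],(px[:,1]-c["cy"])/c["fy"],np.ones(len(px))]@c["R"]
    o=-c["R"].T@c["t"]
    return o+d*((z-o[2])/d[:,2])[:,None]
def world(c):
    h,w=c["z_map"].shape; u,v=np.meshgrid(np.arange(w),np.arange(h)); z=c["z_map"].astype(float)
    p=np.stack([(u-c["cx"])/c["fx"]*z,(v-c["cy"])/c["fy"]*z,z],-1)
    W=(p-c["t"])@c["R"]; W[z==0]=np.nan; return W
def proj(c,p):
    q=np.atleast_2d(p)@c["R"].T+c["t"]; return np.c_[q[:,0]/q[:,2]*c["fx"]+c["cx"],q[:,1]/q[:,2]*c["fy"]+c["cy"]]
def st():
    s=telemetry.sense(); M=R.from_quat(np.roll(s["ee_rot"],-1)).as_matrix()
    print("t",round(s["time_s"],2),"p",s["eef_pos"].round(1),"f",s["force"].round(1),"tq",s["wrist_torque"].round(2),"w",round(s["grip_width"],3)); print(M.round(3)); return s,M
E
python3 - <<'E'
from h import *
c=cam("top"); f=c["frame"]
cv2.imwrite("pics/topz.png",cv2.resize(f[125:285,250:430],None,fx=4,fy=4,interpolation=cv2.INTER_CUBIC)[:600,:,::-1])
W=world(c)
hsv=cv2.cvtColor(f,cv2.COLOR_RGB2HSV)
bright=(f.min(2)>140).astype(np.uint8)
n,l,s,ce=cv2.connectedComponentsWithStats(bright)
for i in range(1,n):
    if s[i,4]>25 and 230<ce[i][0]<440 and 120<ce[i][1]<300:
        m=l==i; z=W[m][:,2]
        r=cv2.minAreaRect(np.argwhere(m)[:,::-1].astype(np.float32))
        print(i,s[i],ce[i].round(1),"z",np.nanpercentile(z,[5,50,95]).round(1),"med",np.nanmedian(W[m],0).round(0))
c2=cam("side")
cv2.imwrite("pics/sidez.png",cv2.resize(c2["frame"][160:270,240:420],None,fx=4,fy=4,interpolation=cv2.INTER_CUBIC)[:,:,::-1])
# block top by depth
m=(W[...,2]>80)&(W[...,2]<100)&(W[...,0]<600)
n,l,s,ce=cv2.connectedComponentsWithStats(m.astype(np.uint8))
for i in range(1,n):
    if s[i,4]>30: print(s[i],ce[i],np.nanmedian(W[l==i],0))
E
```

```text
25 [ 285  135   76  105 3853] [324.4 184.1] z [ 7.6 15.3 60.7] med [684.  21.  15.]
27 [360 148  25  24 470] [371.8 159.3] z [ 9.9 14.5 19.1] med [ 746. -104.   15.]
43 [256 195  36  36 318] [273.9 212.3] z [19.7 24.4 28.6] med [595. 158.  24.]
44 [376 194  14  15  92] [380.7 202.4] z [ 2.7 42.  52.8] med [ 620. -120.   42.]
50 [388 214  24  27 173] [399.4 227.3] z [ 8.9 14.  18.4] med [ 560. -174.   14.]
53 [290 240   9  10  75] [294.1 244.4] z [15.3 58.9 63.5] med [509. 103.  59.]
55 [345 250  25  21 416] [357.  259.9] z [ 8.  89.  93.4] med [468. -53.  89.]
[347 250  23  19 338] [358.07988166 259.23076923] [469.87641722 -55.62702856  89.75291025]
```

View pics/topz.png

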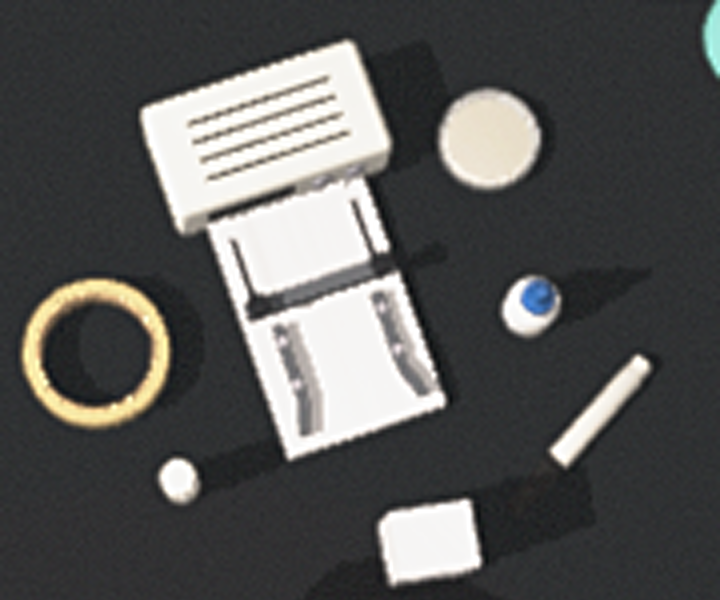

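View pics/sidez.png

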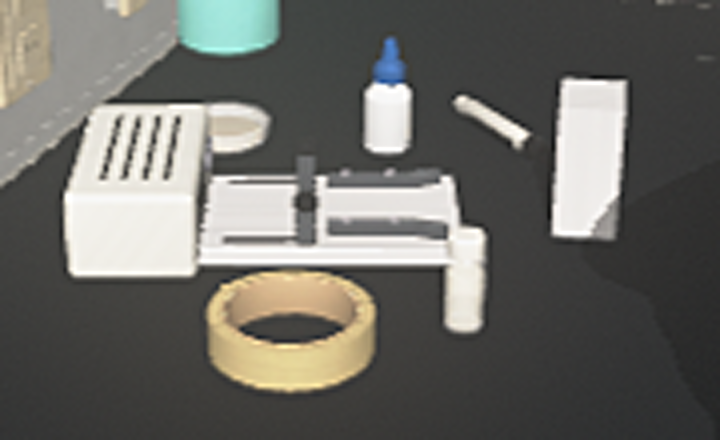

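```bash
python3 - <<'E'
from h import *
c=cam("top"); f=c["frame"]; W=world(c)
def o(z): return (np.array(z,float)+.5)/4-.5+[250,125]
# edges
g=cv2.cvtColor(f,cv2.COLOR_RGB2GRAY).astype(np.float32)
def edge(a,b,n=25,half=4):
    a,b=o(a),o(b); d=(b-a)/np.linalg.norm(b-a); nrm=np.array([-d[1],d[0]]); P=[]
    for s in np.linspace(.08,.92,n):
        p=a+(b-a)*s; k=np.arange(-half,half+.01,.1); q=p+k[:,None]*nrm
        v=cv2.remap(g,q[:,0].astype(np.float32)[None],q[:,1].astype(np.float32)[None],cv2.INTER_LINEAR)[0]
        gr=np.abs(np.gradient(cv2.GaussianBlur(v[None],(0,0),4)[0])); i=gr.argmax()
        if gr[i]>2: P.append(q[i])
    P=np.array(P,np.float32); vx,vy,x0,y0=cv2.fitLine(P,cv2.DIST_HUBER,0,.01,.01).ravel()
    r=np.abs((P-[x0,y0])@[-vy,vx]).mean(); return np.array([x0,y0]),np.array([vx,vy]),r
def inter(A,B):
    s=np.linalg.solve(np.c_[A[1],-B[1]],B[0]-A[0]); return A[0]+A[1]*s[0]
L=edge((222,262),(290,458)); F=edge((290,458),(447,405)); Rr=edge((392,260),(447,405))
print([e[2] for e in(L,F,Rr)])
fl=cast(c,inter(L,F),12)[0]; fr=cast(c,inter(F,Rr),12)[0]
print("front L",fl,"R",fr,np.linalg.norm(fl-fr))
y=(fl-fr)/np.linalg.norm(fl-fr); print("yaw from front",np.arctan2(-y[0],y[1]))
for E in(L,Rr):
    p=cast(c,E[0],12)[0];q=cast(c,E[0]-E[1]*20*np.sign(E[1][1]),12)[0]; d=q-p; print("yaw side",np.arctan2(d[1],d[0]))
corn=[(380,518),(472,499),(482,568),(390,586)]
E=[edge(corn[i],corn[(i+1)%4],15,3) for i in range(4)]
C=np.array([inter(E[i-1],E[i]) for i in range(4)]); B=cast(c,C,90); print("block top",B.round(1),[e[2] for e in E])
print("sides",[np.linalg.norm(B[i]-B[(i+1)%4]).round(1) for i in range(4)],"ctr",B.mean(0))
for i in range(4):
    d=B[(i+1)%4]-B[i]; print("ang",np.arctan2(d[1],d[0]))
# depth-based block top
m=(W[...,2]>80)&(W[...,2]<100)&(W[...,0]<520)&(W[...,0]>420)
print(cv2.minAreaRect(W[m][:,:2].astype(np.float32)),W[m].mean(0))
for n,p,z in (("vial",(179,480),60),("dropper",(538,297),85),("tape",(96,352),25),("pen",(600,410),14),("dish",(490,138),15),("stopL",(250,308),34),("stopR",(395,265),34)):
    print(n,cast(c,o(p),z)[0].round(0))
E
```

```text
[np.float32(0.07059679), np.float32(0.1460906), np.float32(0.11604049)]
front L [526.01563298  32.17150822  12.        ] R [563.65313305 -73.20517132  12.        ] 111.89649682605398
yaw from front 0.34304895054276335
yaw side 0.34275437051290614
yaw side 0.34073017639586883
block top [[484.  -19.9  90. ]
 [494.5 -78.2  90. ]
 [451.  -85.1  90. ]
 [441.3 -27.9  90. ]] [np.float32(0.13165025), np.float32(0.11049597), np.float32(0.16336188), np.float32(0.1318923)]
sides [np.float64(59.2), np.float64(44.0), np.float64(58.0), np.float64(43.3)] ctr [467.71647869 -52.78044928  90.        ]
ang -1.391165190587274
ang -2.984229049221339
ang 1.7384426468227474
ang 0.1847975393603446
((469.7032165527344, -56.33262634277344), (39.794593811035156, 50.297298431396484), 9.30329704284668) [469.49451371 -55.85913616  89.85257245]
vial [507. 102.  60.]
dropper [ 623. -124.   85.]
tape [595. 159.  25.]
pen [ 560. -175.   14.]
dish [ 746. -104.   15.]
stopL [623.  58.  34.]
stopR [653. -37.  34.]
```

```bash
cat >> h.py <<'E'
def tgt(pos,yaw,tilt,flip=1):
    """tool frame target: fingers along heading yaw; tilt=angle from straight down toward +heading"""
    u=np.array([np.cos(yaw),np.sin(yaw),0]); l=np.array([-np.sin(yaw),np.cos(yaw),0]); z=np.array([0,0,1.])
    y=np.sin(tilt)*u-np.cos(tilt)*z; x=flip*l
    return np.array(pos,float),np.c_[x,y,np.cross(x,y)]
def delta(pos,M2):
    s,M=st(); d=M.T@(pos-s["eef_pos"])/10; r=R.from_matrix(M.T@M2).as_rotvec()
    print("delta_pos cm",d.round(2),"twist",r.round(3)); return d,r
BX=np.array([np.cos(.342),np.sin(.342),0]);BY=np.array([-np.sin(.342),np.cos(.342),0]);BO=np.array([544.8,-20.5,0])
def bath(p): p=np.asarray(p)-BO; return np.array([p@BX,p@BY,p[2]])
def unbath(b): return BO+b[0]*BX+b[1]*BY+np.array([0,0,b[2]])
E
python3 - <<'E'
from h import *
for fl in(1,-1):
    p,M=tgt([472.5,-55.5,36],.165,.70,fl); delta(p-95*M[:,1],M)
E
```

```text
t 0.3 p [208.2 481.9 231.1] f [ 0.5  0.2 -0.9] tq [-0.03  0.01 -0.02] w 1.001
[[ 0.397 -0.    -0.918]
 [ 0.918 -0.     0.397]
 [-0.    -1.     0.   ]]
delta_pos cm [-42.16  12.26 -40.43] twist [-0.681 -0.549 -0.201]
t 0.3 p [208.2 481.9 231.1] f [ 0.5  0.2 -0.9] tq [-0.03  0.01 -0.02] w 1.001
[[ 0.397 -0.    -0.918]
 [ 0.918 -0.     0.397]
 [-0.    -1.     0.   ]]
delta_pos cm [-42.16  12.26 -40.43] twist [ 0.262  2.434 -0.889]
```

```bash
python3 -m handwheel '[{"delta_pos":[-4.2,0,-4],"twist":[-0.068,-0.055,-0.02],"jaw":1},{"delta_pos":[-8.4,0,-8],"twist":[-0.136,-0.11,-0.04],"jaw":1},{"delta_pos":[-12,0.5,-11],"twist":[-0.2,-0.16,-0.06],"jaw":1},{"delta_pos":[-15,1,-14],"twist":[-0.26,-0.21,-0.08],"jaw":1},{"delta_pos":[-18,1.5,-17],"twist":[-0.32,-0.26,-0.1],"jaw":1},{"delta_pos":[-21,2,-20],"twist":[-0.38,-0.31,-0.11],"jaw":1},{"delta_pos":[-24,2.5,-23],"twist":[-0.44,-0.36,-0.13],"jaw":1},{"delta_pos":[-27,3,-26],"twist":[-0.5,-0.41,-0.15],"jaw":1},{"delta_pos":[-30,3.5,-29],"twist":[-0.56,-0.46,-0.17],"jaw":1},{"delta_pos":[-33,4,-32],"twist":[-0.62,-0.5,-0.18],"jaw":1}]' 40; python3 - <<'E'
from h import *
p,M=tgt([472.5,-55.5,36],.165,.70); delta(p-95*M[:,1],M); print(telemetry.sense()["joints"].round(2))
E
```

```text
time_s: 1.13
eef_pos: [331.1, 155.1, 202.8]
ee_rot: [-0.34, 0.588, 0.65, -0.34]
force: [-0.2, 1.7, 0.1]
grip_width: 0.998
t 1.13 p [331.1 155.1 202.8] f [-0.2  1.7  0.1] tq [-0.02  0.27  0.02] w 0.998
[[-0.077  0.533 -0.843]
 [ 0.996  0.078 -0.043]
 [ 0.043 -0.843 -0.537]]
delta_pos cm [-23.    10.54  -0.83] twist [-0.131 -0.096 -0.017]
[ 0.09 -0.32  2.32  0.05  0.58 -1.58]
```

```bash
python3 -m handwheel '[{"delta_pos":[-4,1,0],"twist":[-0.03,-0.02,0],"jaw":1},{"delta_pos":[-8,2,0],"twist":[-0.06,-0.04,0],"jaw":1},{"delta_pos":[-12,3,0],"twist":[-0.1,-0.06,0],"jaw":1},{"delta_pos":[-16,4,0],"twist":[-0.13,-0.09,-0.01],"jaw":1},{"delta_pos":[-20,5,-0.4],"twist":[-0.13,-0.096,-0.017],"jaw":1},{"delta_pos":[-22,6,-0.8],"twist":[-0.13,-0.096,-0.017],"jaw":1},{"delta_pos":[-22,6,-0.8],"twist":[-0.13,-0.096,-0.017],"jaw":1},{"delta_pos":[-22,6,-0.8],"twist":[-0.13,-0.096,-0.017],"jaw":1},{"delta_pos":[-22,6,-0.8],"twist":[-0.13,-0.096,-0.017],"jaw":1},{"delta_pos":[-22,6,-0.8],"twist":[-0.13,-0.096,-0.017],"jaw":1}]'; python3 - <<'E'
from h import *
p,M=tgt([472.5,-55.5,36],.165,.70); delta(p-95*M[:,1],M); delta(p,M); print(telemetry.sense()["joints"].round(2))
for n in("top","wrist"):
    c=cam(n); cv2.imwrite(f"pics/{n}1.png",c["frame"][:,:,::-1])
E
```

```text
time_s: 1.97
eef_pos: [397.8, -17.5, 186.5]
ee_rot: [-0.288, 0.591, 0.676, -0.333]
force: [-1.0, 0.0, 0.3]
grip_width: 0.997
t 1.97 p [397.8 -17.5 186.5] f [-1.   0.   0.3] tq [-0.02  0.28 -0.01] w 0.997
[[-0.135  0.607 -0.783]
 [ 0.991  0.079 -0.11 ]
 [-0.005 -0.791 -0.612]]
delta_pos cm [-4.92  6.65  4.17] twist [-0.042 -0.02  -0.022]
t 1.97 p [397.8 -17.5 186.5] f [-1.   0.   0.3] tq [-0.02  0.28 -0.01] w 0.997
[[-0.135  0.607 -0.783]
 [ 0.991  0.079 -0.11 ]
 [-0.005 -0.791 -0.612]]
delta_pos cm [-4.7  16.14  3.77] twist [-0.042 -0.02  -0.022]
[-0.65 -0.24  2.35  0.76  0.67 -2.88]
```

View pics/wrist1.png

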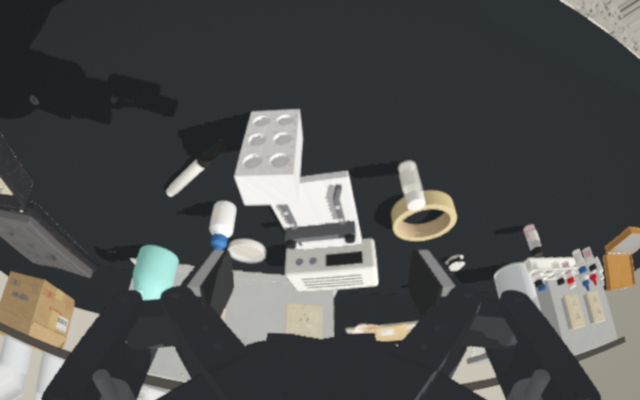

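The wrist picture shows the block at (270,155) with its wells facing the robot. Joint 6 has reached its limit, so I'll take the same grasp half a turn about the tool's y.

```bash
python3 -m handwheel '[{"delta_pos":[0,0,0],"twist":[0,0.12,0],"jaw":1},{"delta_pos":[0,0,0],"twist":[0,0.24,0],"jaw":1},{"delta_pos":[0,0,0],"twist":[0,0.36,0],"jaw":1},{"delta_pos":[0,0,0],"twist":[0,0.48,0],"jaw":1},{"delta_pos":[0,0,0],"twist":[0,0.6,0],"jaw":1},{"delta_pos":[0,0,0],"twist":[0,0.72,0],"jaw":1},{"delta_pos":[0,0,0],"twist":[0,0.84,0],"jaw":1},{"delta_pos":[0,0,0],"twist":[0,0.96,0],"jaw":1},{"delta_pos":[0,0,0],"twist":[0,1.08,0],"jaw":1},{"delta_pos":[0,0,0],"twist":[0,1.2,0],"jaw":1}]'; python3 - <<'E'
from h import *
p,M=tgt([472.5,-55.5,36],.165,.70,-1); delta(p-95*M[:,1],M);  print(telemetry.sense()["joints"].round(2))
E
```

```text
time_s: 2.9
eef_pos: [395.9, -14.0, 185.4]
ee_rot: [-0.621, 0.675, 0.394, 0.059]
force: [-0.1, 0.1, 0.5]
grip_width: 0.999
t 2.9 p [395.9 -14.  185.4] f [-0.1  0.1  0.5] tq [-0.02  0.29 -0.05] w 0.999
[[ 0.682  0.606 -0.41 ]
 [ 0.459  0.083  0.885]
 [ 0.57  -0.792 -0.221]]
delta_pos cm [-5.63  6.63 -3.53] twist [ 0.046  1.918 -0.029]
[-0.64 -0.24  2.36  0.76  0.67 -1.67]
```

```bash
python3 -m handwheel '[{"delta_pos":[0,0,0],"twist":[0,0.12,0],"jaw":1},{"delta_pos":[0,0,0],"twist":[0,0.24,0],"jaw":1},{"delta_pos":[0,0,0],"twist":[0,0.36,0],"jaw":1},{"delta_pos":[0,0,0],"twist":[0,0.48,0],"jaw":1},{"delta_pos":[0,0,0],"twist":[0,0.6,0],"jaw":1},{"delta_pos":[0,0,0],"twist":[0,0.72,0],"jaw":1},{"delta_pos":[0,0,0],"twist":[0,0.84,0],"jaw":1},{"delta_pos":[0,0,0],"twist":[0,0.96,0],"jaw":1},{"delta_pos":[0,0,0],"twist":[0,1.08,0],"jaw":1},{"delta_pos":[0,0,0],"twist":[0,1.2,0],"jaw":1}]'; python3 - <<'E'
from h import *
p,M=tgt([472.5,-55.5,36],.165,.70,-1); delta(p-95*M[:,1],M);  print(telemetry.sense()["joints"].round(2))
E
```

```text
time_s: 3.73
eef_pos: [396.0, -14.0, 185.4]
ee_rot: [0.735, -0.523, 0.025, -0.43]
force: [0.6, 0.8, -0.3]
grip_width: 1.001
t 3.73 p [396.  -14.  185.4] f [ 0.6  0.8 -0.3] tq [-0.04  0.27  0.02] w 1.001
[[ 0.629  0.606  0.487]
 [-0.658  0.083  0.748]
 [ 0.413 -0.791  0.451]]
delta_pos cm [ 1.25  6.63 -6.53] twist [0.047 0.718 0.002]
[-0.64 -0.24  2.36  0.76  0.67 -0.47]
```

```bash
python3 -m handwheel '[{"delta_pos":[0,0.5,-1],"twist":[0,0.12,0],"jaw":1},{"delta_pos":[0.2,1,-2],"twist":[0.01,0.24,0],"jaw":1},{"delta_pos":[0.4,2,-3],"twist":[0.02,0.36,0],"jaw":1},{"delta_pos":[0.7,3,-4],"twist":[0.03,0.48,0],"jaw":1},{"delta_pos":[0.9,4,-5],"twist":[0.04,0.6,0],"jaw":1},{"delta_pos":[1.2,5,-6],"twist":[0.047,0.718,0],"jaw":1},{"delta_pos":[1.25,6,-6.53],"twist":[0.047,0.718,0],"jaw":1},{"delta_pos":[1.25,6.6,-6.53],"twist":[0.047,0.718,0],"jaw":1},{"delta_pos":[1.25,6.6,-6.53],"twist":[0.047,0.718,0],"jaw":1},{"delta_pos":[1.25,6.6,-6.53],"twist":[0.047,0.718,0],"jaw":1}]'; python3 - <<'E'
from h import *
p,M=tgt([472.5,-55.5,36],.165,.70,-1); delta(p-95*M[:,1],M);delta(p,M);  print(telemetry.sense()["joints"].round(2))
for n in("top","wrist","side"):
    c=cam(n); cv2.imwrite(f"pics/{n}2.png",c["frame"][:,:,::-1])
E
```

```text
time_s: 4.57
eef_pos: [412.5, -66.0, 109.3]
ee_rot: [0.692, -0.324, 0.27, -0.586]
force: [-0.5, -0.1, -0.2]
grip_width: 0.999
t 4.57 p [412.5 -66.  109.3] f [-0.5 -0.1 -0.2] tq [-0.04  0.29 -0.03] w 0.999
[[ 0.168  0.636  0.753]
 [-0.986  0.105  0.132]
 [ 0.005 -0.765  0.644]]
delta_pos cm [-0.05  0.03 -0.06] twist [-0.     0.006  0.001]
t 4.57 p [412.5 -66.  109.3] f [-0.5 -0.1 -0.2] tq [-0.04  0.29 -0.03] w 0.999
[[ 0.168  0.636  0.753]
 [-0.986  0.105  0.132]
 [ 0.005 -0.765  0.644]]
delta_pos cm [-0.06  9.53 -0.06] twist [-0.     0.006  0.001]
[-0.81  0.05  2.42  1.22  0.6  -0.43]
```

View pics/wrist2.png

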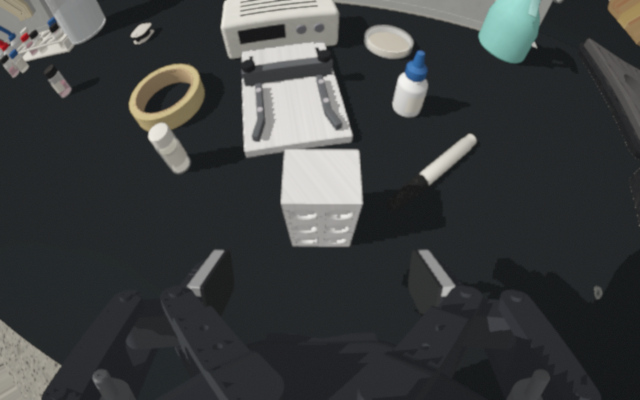

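View pics/side2.png

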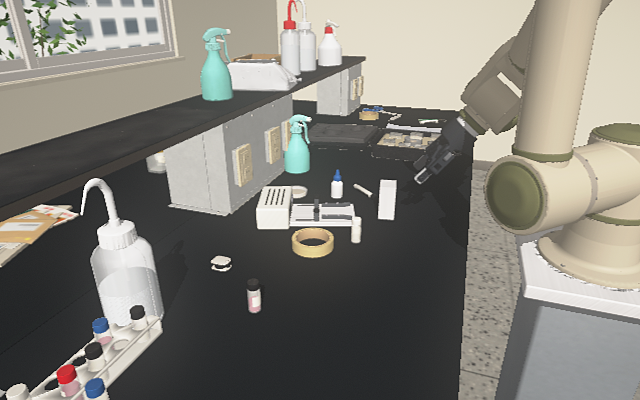

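The wrist picture shows the block centred between the jaws (x≈321 px) and square to the tool, and the side view shows the hand tilted behind it. Next I go in and grip.

```bash
python3 -m handwheel '[{"delta_pos":[0,1.5,0],"twist":[0,0,0],"jaw":1},{"delta_pos":[0,3,0],"twist":[0,0,0],"jaw":1},{"delta_pos":[0,4.5,0],"twist":[0,0,0],"jaw":1},{"delta_pos":[0,6,0],"twist":[0,0,0],"jaw":1},{"delta_pos":[0,7,0],"twist":[0,0,0],"jaw":1},{"delta_pos":[0,8,0],"twist":[0,0,0],"jaw":1},{"delta_pos":[0,9,0],"twist":[0,0,0],"jaw":1},{"delta_pos":[0,9.4,0],"twist":[0,0,0],"jaw":1},{"delta_pos":[0,9.4,0],"twist":[0,0,0],"jaw":1},{"delta_pos":[0,9.4,0],"twist":[0,0,0],"jaw":1}]'; python3 - <<'E'
from h import *
p,M=tgt([472.5,-55.5,36],.165,.70,-1); delta(p,M);  print(telemetry.sense()["joints"].round(2))
for n in("top","wrist","side"):
    c=cam(n); cv2.imwrite(f"pics/{n}3.png",c["frame"][:,:,::-1])
    if n=="side": cv2.imwrite("pics/side3z.png",cv2.resize(c["frame"][130:260,280:480],None,fx=4,fy=4,interpolation=cv2.INTER_CUBIC)[:,:,::-1])
E
```

```text
time_s: 5.55
eef_pos: [472.6, -57.1, 37.9]
ee_rot: [0.692, -0.324, 0.27, -0.586]
force: [-0.1, 0.4, 0.2]
grip_width: 1.001
t 5.55 p [472.6 -57.1  37.9] f [-0.1  0.4  0.2] tq [-0.07  0.35  0.02] w 1.001
[[ 0.167  0.636  0.753]
 [-0.986  0.103  0.132]
 [ 0.006 -0.764  0.645]]
delta_pos cm [-0.16  0.16 -0.11] twist [-0.001  0.006  0.003]
[-0.63  0.38  2.31  1.74  0.49 -0.86]
```

View pics/wrist3.png

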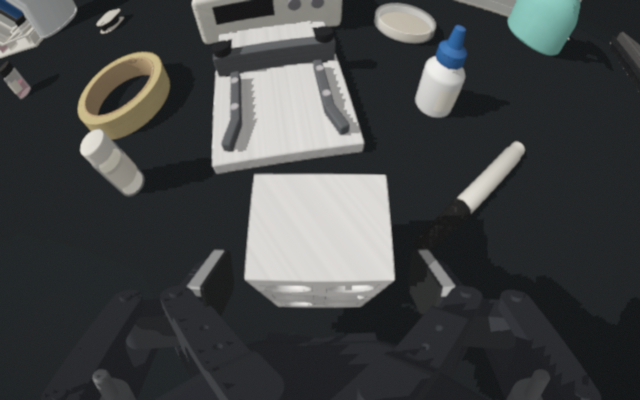

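View pics/side3z.png

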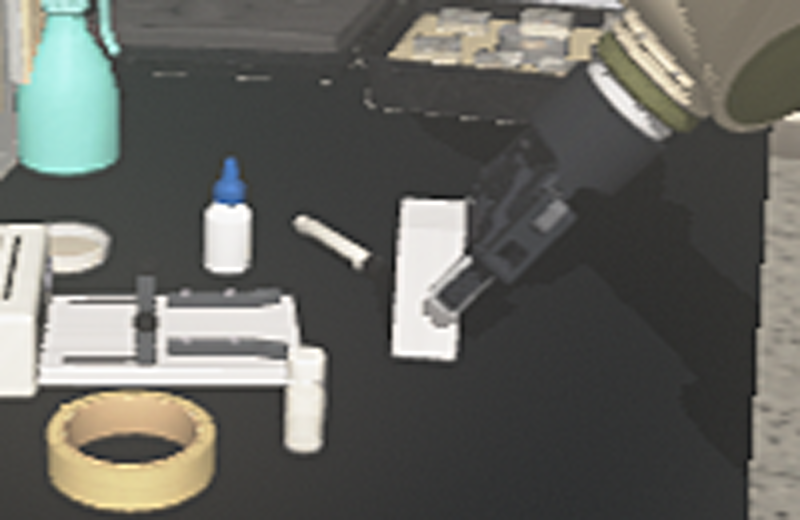

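The fingers straddle the block with even gaps in the wrist view (196–230 and 420–455 px). I'll close here, drawing back a couple of mm for guide clearance.

```bash
python3 -m handwheel '[{"delta_pos":[-0.1,-0.2,-0.1],"twist":[0,0,0],"jaw":1},{"delta_pos":[-0.1,-0.2,-0.1],"twist":[0,0,0],"jaw":1},{"delta_pos":[-0.1,-0.2,-0.1],"twist":[0,0,0],"jaw":0.3},{"delta_pos":[-0.1,-0.2,-0.1],"twist":[0,0,0],"jaw":0.3},{"delta_pos":[-0.1,-0.2,-0.1],"twist":[0,0,0],"jaw":0.3},{"delta_pos":[-0.1,-0.2,-0.1],"twist":[0,0,0],"jaw":0.3},{"delta_pos":[-0.1,-0.2,-0.1],"twist":[0,0,0],"jaw":0.3},{"delta_pos":[-0.1,-0.2,-0.1],"twist":[0,0,0],"jaw":0.3},{"delta_pos":[-0.1,-0.2,-0.1],"twist":[0,0,0],"jaw":0.3},{"delta_pos":[-0.1,-0.2,-0.1],"twist":[0,0,0],"jaw":0.3}]' 50; python3 - <<'E'
from h import *
st()
c=cam("top");W=world(c)
m=(W[...,2]>80)&(W[...,2]<94)&(W[...,0]<520)&(W[...,0]>455)&(abs(W[...,1]+56)<50)
print(cv2.minAreaRect(W[m][:,:2].astype(np.float32)),W[m].mean(0))
for n in("wrist","side"):
    c=cam(n); cv2.imwrite(f"pics/{n}4.png",c["frame"][:,:,::-1])
    if n=="side": cv2.imwrite("pics/side4z.png",cv2.resize(c["frame"][130:260,280:480],None,fx=4,fy=4,interpolation=cv2.INTER_CUBIC)[:,:,::-1])
E
```

```text
time_s: 6.53
eef_pos: [470.6, -56.6, 38.6]
ee_rot: [0.692, -0.324, 0.27, -0.586]
force: [-4.1, -1.5, 5.5]
grip_width: 0.581
t 6.53 p [470.6 -56.6  38.6] f [-4.1 -1.5  5.5] tq [0.12 0.22 0.01] w 0.581
[[ 0.167  0.637  0.753]
 [-0.986  0.103  0.131]
 [ 0.006 -0.764  0.645]]
((472.9571228027344, -60.75941848754883), (37.55327224731445, 63.743064880371094), 3.0534162521362305) [471.61302097 -56.62107106  89.59375373]
```

View pics/wrist4.png

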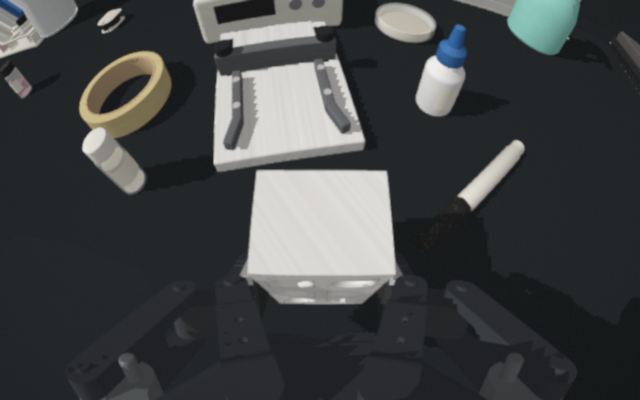

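View pics/side4z.png

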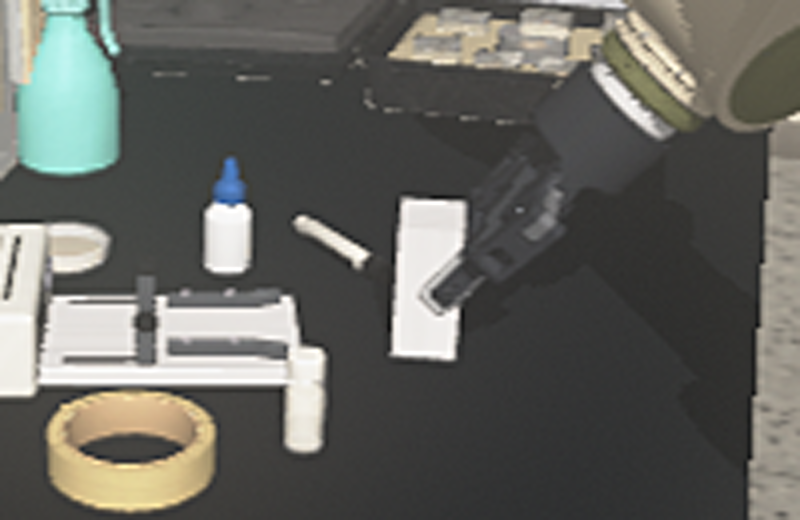

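Gripped: the opening of 49.4 mm matches the 50 mm block, and in the side view the fingertip lies about half-way through the block's thickness. Now I work out the slide.

```bash
python3 - <<'E'
from h import *
p,M=tgt(unbath([-29,0,38.8]),.342,.70,-1); d,r=delta(p,M)
s=telemetry.sense(); print(bath(s["eef_pos"]), R.from_rotvec(r).as_rotvec())
E
```

```text
t 6.68 p [470.6 -56.7  38.7] f [-3.1 -0.5  5. ] tq [0.07 0.25 0.04] w 0.579
[[ 0.167  0.637  0.753]
 [-0.986  0.103  0.131]
 [ 0.006 -0.764  0.645]]
delta_pos cm [-1.83  3.24  3.88] twist [-0.001 -0.13   0.117]
[-81.98991501  -9.20235427  38.65752581] [-0.00051019 -0.12972592  0.11697459]
```

```bash
python3 -m handwheel '[{"delta_pos":[-0.12,0.2,0.26],"twist":[0,-0.01,0.008],"jaw":0.3},{"delta_pos":[-0.35,0.6,0.74],"twist":[0,-0.025,0.023],"jaw":0.3},{"delta_pos":[-0.6,1.03,1.25],"twist":[0,-0.042,0.038],"jaw":0.3},{"delta_pos":[-0.84,1.47,1.77],"twist":[0,-0.06,0.053],"jaw":0.3},{"delta_pos":[-1.08,1.9,2.29],"twist":[0,-0.077,0.069],"jaw":0.3},{"delta_pos":[-1.32,2.33,2.81],"twist":[0,-0.094,0.085],"jaw":0.3},{"delta_pos":[-1.55,2.74,3.3],"twist":[0,-0.11,0.1],"jaw":0.3},{"delta_pos":[-1.73,3.06,3.68],"twist":[0,-0.123,0.111],"jaw":0.3},{"delta_pos":[-1.83,3.22,3.9],"twist":[0,-0.13,0.117],"jaw":0.3},{"delta_pos":[-1.83,3.22,3.9],"twist":[0,-0.13,0.117],"jaw":0.3}]'; python3 - <<'E'
from h import *
s,_=st(); print(bath(s["eef_pos"]), s["joints"].round(2))
for n in("wrist","side","top"):
    c=cam(n); cv2.imwrite(f"pics/{n}5.png",c["frame"][:,:,::-1])
    if n=="side": cv2.imwrite("pics/side5z.png",cv2.resize(c["frame"][130:260,280:480],None,fx=4,fy=4,interpolation=cv2.INTER_CUBIC)[:,:,::-1])
    if n=="top": cv2.imwrite("pics/top5z.png",cv2.resize(c["frame"][180:290,290:440],None,fx=5,fy=5,interpolation=cv2.INTER_CUBIC)[:,:,::-1])
E
```

```text
time_s: 7.52
eef_pos: [517.5, -29.9, 38.7]
ee_rot: [0.741, -0.345, 0.243, -0.522]
force: [2.1, 1.0, -1.7]
grip_width: 0.577
t 7.52 p [517.5 -29.9  38.7] f [ 2.1  1.  -1.7] tq [-0.19  0.15  0.01] w 0.577
[[ 0.337  0.606  0.72 ]
 [-0.942  0.217  0.257]
 [-0.    -0.765  0.644]]
[-28.87665058   0.27387526  38.65780005] [-0.55  0.44  2.17  1.51  0.53 -0.68]
```

View pics/wrist5.png

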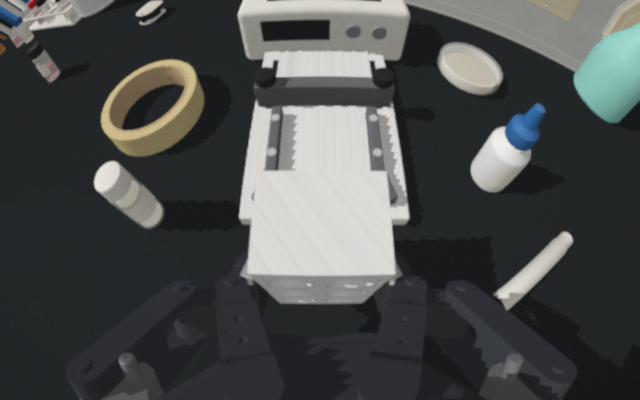

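View pics/side5z.png

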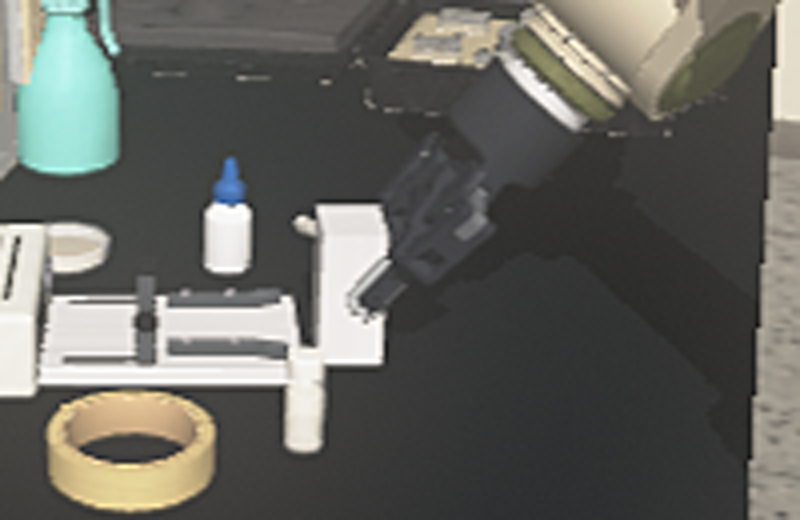

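View pics/top5z.png

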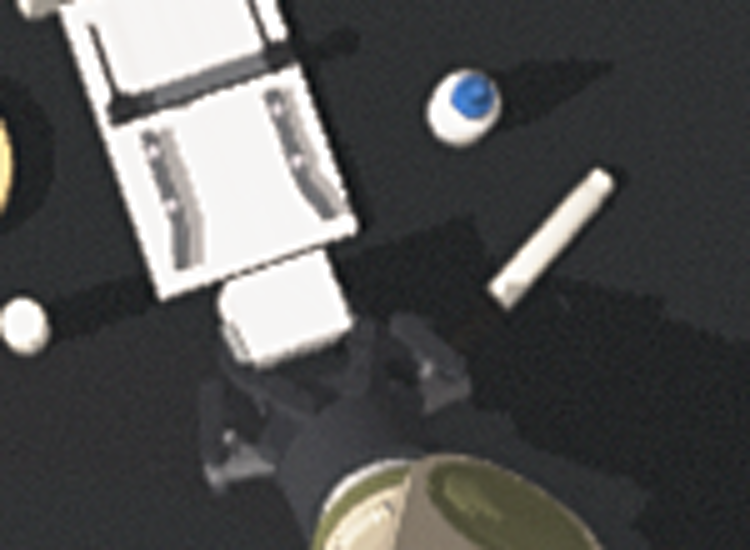

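The bed's middle shows at about 324.5 px against 321 px for the block in the wrist view, so I shift about 2 mm right. In the top view the gap to the edge is several mm. I'll advance 4 mm slowly.

```bash
python3 -m handwheel '[{"delta_pos":[0.05,0.03,0.04],"twist":[0,0,0],"jaw":0.3},{"delta_pos":[0.1,0.06,0.08],"twist":[0,0,0],"jaw":0.3},{"delta_pos":[0.15,0.09,0.11],"twist":[0,0,0],"jaw":0.3},{"delta_pos":[0.2,0.12,0.15],"twist":[0,0,0],"jaw":0.3},{"delta_pos":[0.2,0.15,0.18],"twist":[0,0,0],"jaw":0.3},{"delta_pos":[0.2,0.18,0.22],"twist":[0,0,0],"jaw":0.3},{"delta_pos":[0.2,0.21,0.25],"twist":[0,0,0],"jaw":0.3},{"delta_pos":[0.2,0.24,0.29],"twist":[0,0,0],"jaw":0.3},{"delta_pos":[0.2,0.26,0.31],"twist":[0,0,0],"jaw":0.3},{"delta_pos":[0.2,0.26,0.31],"twist":[0,0,0],"jaw":0.3}]'; python3 - <<'E'
from h import *
s,_=st(); print(bath(s["eef_pos"]), (s["force"]@BX).round(2))
c=cam("side"); cv2.imwrite("pics/side6z.png",cv2.resize(c["frame"][190:240,330:400],None,fx=10,fy=10,interpolation=cv2.INTER_CUBIC)[:,:,::-1])
E
```

```text
time_s: 8.5
eef_pos: [521.8, -30.6, 38.8]
ee_rot: [0.741, -0.345, 0.243, -0.522]
force: [0.1, -0.3, -3.5]
grip_width: 0.578
t 8.5 p [521.8 -30.6  38.8] f [ 0.1 -0.3 -3.5] tq [-0.24  0.7   0.04] w 0.578
[[ 0.336  0.607  0.72 ]
 [-0.942  0.216  0.257]
 [ 0.    -0.765  0.644]]
[-25.03273621  -1.80155611  38.81416507] 0.01
```

View pics/side6z.png

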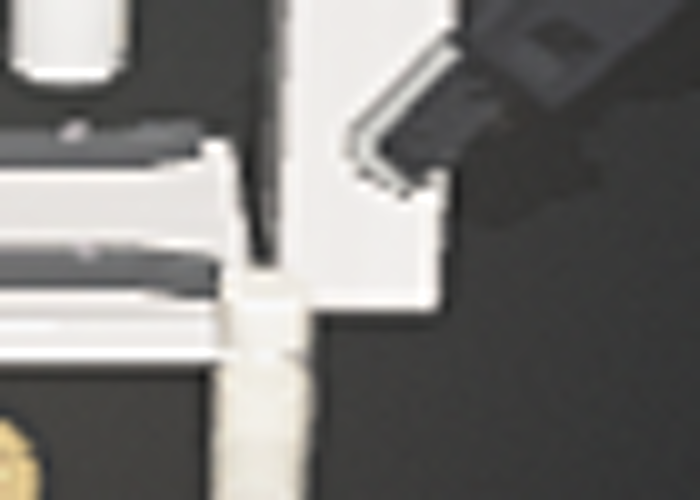

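```bash
python3 -m handwheel '[{"delta_pos":[0,0.03,0],"twist":[0,0,0],"jaw":0.3},{"delta_pos":[0,0.05,0.02],"twist":[0,0,0],"jaw":0.3},{"delta_pos":[0,0.06,0.04],"twist":[0,0,0],"jaw":0.3},{"delta_pos":[0,0.08,0.05],"twist":[0,0,0],"jaw":0.3},{"delta_pos":[0,0.09,0.07],"twist":[0,0,0],"jaw":0.3},{"delta_pos":[0,0.11,0.09],"twist":[0,0,0],"jaw":0.3},{"delta_pos":[0,0.12,0.11],"twist":[0,0,0],"jaw":0.3},{"delta_pos":[0,0.14,0.12],"twist":[0,0,0],"jaw":0.3},{"delta_pos":[0,0.15,0.13],"twist":[0,0,0],"jaw":0.3},{"delta_pos":[0,0.15,0.13],"twist":[0,0,0],"jaw":0.3}]'; python3 - <<'E'
from h import *
s,_=st(); print(bath(s["eef_pos"]), (s["force"]@BX).round(2))
E
```

```text
time_s: 9.38
eef_pos: [523.7, -30.0, 38.7]
ee_rot: [0.741, -0.345, 0.243, -0.523]
force: [-2.0, -0.8, 0.4]
grip_width: 0.578
t 9.38 p [523.7 -30.   38.7] f [-2.  -0.8  0.4] tq [-0.16  0.47  0.  ] w 0.578
[[ 0.336  0.607  0.72 ]
 [-0.942  0.216  0.257]
 [ 0.    -0.765  0.644]]
[-23.01628224  -1.88807574  38.66087552] -2.14
```

```bash
python3 -m handwheel '[{"delta_pos":[0,0.01,0.01],"twist":[0,0,0],"jaw":0.3},{"delta_pos":[0,0.02,0.02],"twist":[0,0,0],"jaw":0.3},{"delta_pos":[0,0.03,0.03],"twist":[0,0,0],"jaw":0.3},{"delta_pos":[0,0.04,0.04],"twist":[0,0,0],"jaw":0.3},{"delta_pos":[0,0.05,0.06],"twist":[0,0,0],"jaw":0.3},{"delta_pos":[0,0.06,0.07],"twist":[0,0,0],"jaw":0.3},{"delta_pos":[0,0.06,0.08],"twist":[0,0,0],"jaw":0.3},{"delta_pos":[0,0.06,0.08],"twist":[0,0,0],"jaw":0.3},{"delta_pos":[0,0.06,0.08],"twist":[0,0,0],"jaw":0.3},{"delta_pos":[0,0.06,0.08],"twist":[0,0,0],"jaw":0.3}]'; python3 - <<'E'
from h import *
s,_=st(); print(bath(s["eef_pos"]), (s["force"]@BX).round(2))
E
```

```text
time_s: 10.22
eef_pos: [524.6, -29.7, 38.7]
ee_rot: [0.741, -0.345, 0.243, -0.523]
force: [-3.4, -0.5, 3.2]
grip_width: 0.58
t 10.22 p [524.6 -29.7  38.7] f [-3.4 -0.5  3.2] tq [-0.32  0.33 -0.11] w 0.58
[[ 0.336  0.607  0.72 ]
 [-0.942  0.216  0.257]
 [ 0.    -0.765  0.644]]
[-22.05658073  -1.87025976  38.65585505] -3.36
```

```bash
python3 -m handwheel '[{"delta_pos":[0,0.01,0.01],"twist":[0,0,0],"jaw":0.3},{"delta_pos":[0,0.02,0.02],"twist":[0,0,0],"jaw":0.3},{"delta_pos":[0,0.03,0.03],"twist":[0,0,0],"jaw":0.3},{"delta_pos":[0,0.03,0.04],"twist":[0,0,0],"jaw":0.3},{"delta_pos":[0,0.03,0.05],"twist":[0,0,0],"jaw":0.3},{"delta_pos":[0,0.03,0.06],"twist":[0,0,0],"jaw":0.3},{"delta_pos":[0,0.03,0.06],"twist":[0,0,0],"jaw":0.3},{"delta_pos":[0,0.03,0.06],"twist":[0,0,0],"jaw":0.3},{"delta_pos":[0,0.03,0.06],"twist":[0,0,0],"jaw":0.3},{"delta_pos":[0,0.03,0.06],"twist":[0,0,0],"jaw":0.3}]'; python3 - <<'E'
from h import *
s,_=st(); print(bath(s["eef_pos"]), (s["force"]@BX).round(2))
for n in("wrist","side","top"):
    c=cam(n)
    if n=="wrist":cv2.imwrite(f"pics/{n}7.png",c["frame"][:,:,::-1])
    if n=="side": cv2.imwrite("pics/side7z.png",cv2.resize(c["frame"][160:240,320:400],None,fx=7,fy=7,interpolation=cv2.INTER_CUBIC)[:,:,::-1])
    if n=="top": cv2.imwrite("pics/top7z.png",cv2.resize(c["frame"][180:290,290:440],None,fx=5,fy=5,interpolation=cv2.INTER_CUBIC)[:,:,::-1])
E
```

```text
time_s: 11.05
eef_pos: [525.2, -29.4, 38.7]
ee_rot: [0.741, -0.345, 0.243, -0.523]
force: [-2.0, -1.6, 0.6]
grip_width: 0.578
t 11.05 p [525.2 -29.4  38.7] f [-2.  -1.6  0.6] tq [-0.43  0.43 -0.17] w 0.578
[[ 0.336  0.607  0.721]
 [-0.942  0.216  0.257]
 [-0.    -0.765  0.644]]
[-21.47591846  -1.83662294  38.66574445] -2.4
```

View pics/side7z.png

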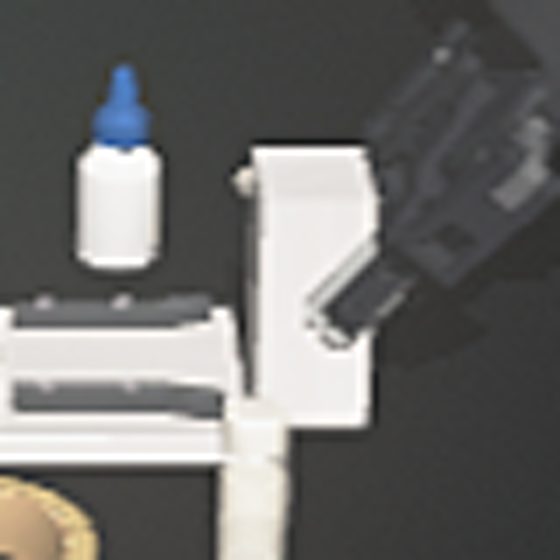

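View pics/top7z.png

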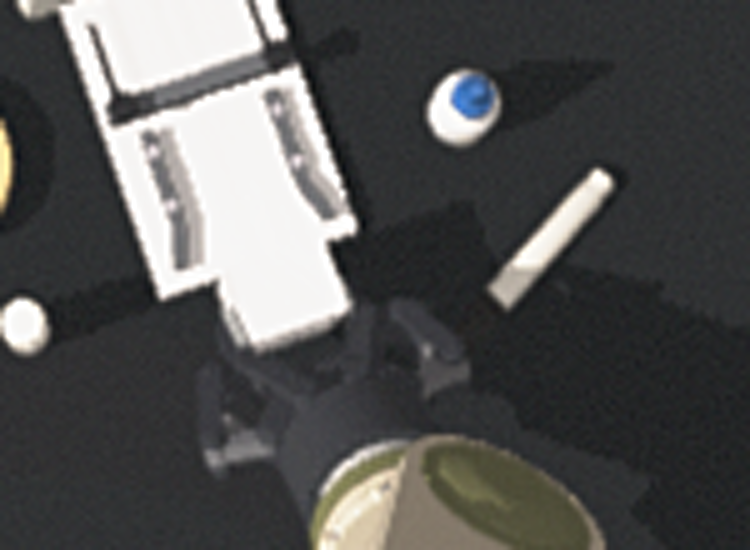

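The side view still shows a gap of roughly 3–4 mm at the block's foot, so the 2–3 N so far is bench friction. I'll go on in small steps.

```bash
python3 -m handwheel '[{"delta_pos":[0,0.01,0.01],"twist":[0,0,0],"jaw":0.3},{"delta_pos":[0,0.02,0.02],"twist":[0,0,0],"jaw":0.3},{"delta_pos":[0,0.03,0.04],"twist":[0,0,0],"jaw":0.3},{"delta_pos":[0,0.04,0.05],"twist":[0,0,0],"jaw":0.3},{"delta_pos":[0,0.05,0.06],"twist":[0,0,0],"jaw":0.3},{"delta_pos":[0,0.06,0.08],"twist":[0,0,0],"jaw":0.3},{"delta_pos":[0,0.08,0.09],"twist":[0,0,0],"jaw":0.3},{"delta_pos":[0,0.09,0.11],"twist":[0,0,0],"jaw":0.3},{"delta_pos":[0,0.09,0.11],"twist":[0,0,0],"jaw":0.3},{"delta_pos":[0,0.09,0.11],"twist":[0,0,0],"jaw":0.3}]'; python3 - <<'E'
from h import *
s,_=st(); print(bath(s["eef_pos"]), (s["force"]@BX).round(2))
E
```

```text
time_s: 12.03
eef_pos: [526.5, -28.8, 38.7]
ee_rot: [0.741, -0.345, 0.243, -0.522]
force: [-1.2, -0.2, -1.4]
grip_width: 0.574
t 12.03 p [526.5 -28.8  38.7] f [-1.2 -0.2 -1.4] tq [-0.13  0.59  0.01] w 0.574
[[ 0.336  0.607  0.721]
 [-0.942  0.217  0.257]
 [-0.    -0.765  0.644]]
[-20.03694157  -1.6739094   38.68557833] -1.18
```

```bash
python3 -m handwheel '[{"delta_pos":[0,0.01,0.01],"twist":[0,0,0],"jaw":0.3},{"delta_pos":[0,0.02,0.02],"twist":[0,0,0],"jaw":0.3},{"delta_pos":[0,0.03,0.03],"twist":[0,0,0],"jaw":0.3},{"delta_pos":[0,0.04,0.05],"twist":[0,0,0],"jaw":0.3},{"delta_pos":[0,0.05,0.06],"twist":[0,0,0],"jaw":0.3},{"delta_pos":[0,0.06,0.07],"twist":[0,0,0],"jaw":0.3},{"delta_pos":[0,0.07,0.07],"twist":[0,0,0],"jaw":0.3},{"delta_pos":[0,0.07,0.07],"twist":[0,0,0],"jaw":0.3},{"delta_pos":[0,0.07,0.07],"twist":[0,0,0],"jaw":0.3},{"delta_pos":[0,0.07,0.07],"twist":[0,0,0],"jaw":0.3}]'; python3 - <<'E'
from h import *
s,_=st(); print(bath(s["eef_pos"]), (s["force"]@BX).round(2))
E
```

```text
time_s: 12.87
eef_pos: [527.5, -28.6, 38.7]
ee_rot: [0.741, -0.345, 0.243, -0.522]
force: [0.3, -0.4, -3.2]
grip_width: 0.576
t 12.87 p [527.5 -28.6  38.7] f [ 0.3 -0.4 -3.2] tq [-0.23  0.6  -0.09] w 0.576
[[ 0.336  0.607  0.72 ]
 [-0.942  0.216  0.257]
 [ 0.    -0.765  0.644]]
[-19.01616822  -1.82522432  38.69179865] 0.11
```

```bash
python3 -m handwheel '[{"delta_pos":[0,0.01,0.0],"twist":[0,0,0],"jaw":0.3},{"delta_pos":[0,0.02,0.0],"twist":[0,0,0],"jaw":0.3},{"delta_pos":[0,0.03,0.01],"twist":[0,0,0],"jaw":0.3},{"delta_pos":[0,0.03,0.02],"twist":[0,0,0],"jaw":0.3},{"delta_pos":[0,0.04,0.03],"twist":[0,0,0],"jaw":0.3},{"delta_pos":[0,0.05,0.04],"twist":[0,0,0],"jaw":0.3},{"delta_pos":[0,0.05,0.04],"twist":[0,0,0],"jaw":0.3},{"delta_pos":[0,0.05,0.04],"twist":[0,0,0],"jaw":0.3},{"delta_pos":[0,0.05,0.04],"twist":[0,0,0],"jaw":0.3},{"delta_pos":[0,0.05,0.04],"twist":[0,0,0],"jaw":0.3}]'; python3 - <<'E'
from h import *
s,_=st(); print(bath(s["eef_pos"]), (s["force"]@BX).round(2))
c=cam("side"); cv2.imwrite("pics/side8z.png",cv2.resize(c["frame"][160:240,320:400],None,fx=7,fy=7,interpolation=cv2.INTER_CUBIC)[:,:,::-1])
E
```

```text
time_s: 13.7
eef_pos: [528.2, -28.4, 38.7]
ee_rot: [0.741, -0.345, 0.243, -0.523]
force: [-1.4, -0.3, 1.3]
grip_width: 0.58
t 13.7 p [528.2 -28.4  38.7] f [-1.4 -0.3  1.3] tq [-0.26  0.39 -0.01] w 0.58
[[ 0.336  0.607  0.72 ]
 [-0.942  0.216  0.257]
 [ 0.    -0.765  0.644]]
[-18.34283344  -1.90662058  38.65778206] -1.42
```

View pics/side8z.png

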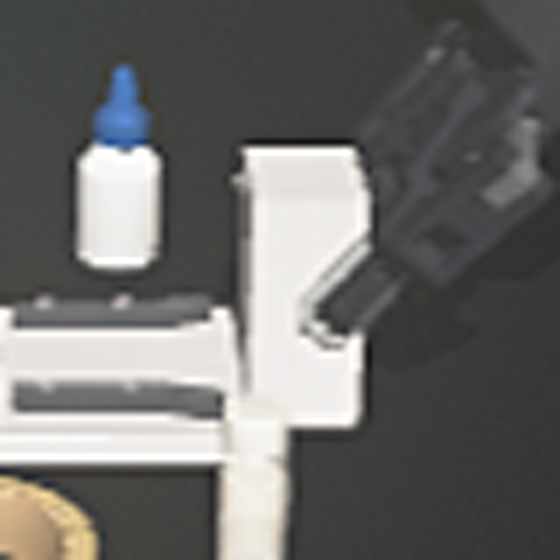

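The gap at (245,390) is now almost closed. I'll go on with fine steps.

```bash
python3 -m handwheel '[{"delta_pos":[0,0.01,0.01],"twist":[0,0,0],"jaw":0.3},{"delta_pos":[0,0.01,0.01],"twist":[0,0,0],"jaw":0.3},{"delta_pos":[0,0.02,0.02],"twist":[0,0,0],"jaw":0.3},{"delta_pos":[0,0.02,0.02],"twist":[0,0,0],"jaw":0.3},{"delta_pos":[0,0.03,0.03],"twist":[0,0,0],"jaw":0.3},{"delta_pos":[0,0.03,0.04],"twist":[0,0,0],"jaw":0.3},{"delta_pos":[0,0.04,0.04],"twist":[0,0,0],"jaw":0.3},{"delta_pos":[0,0.04,0.05],"twist":[0,0,0],"jaw":0.3},{"delta_pos":[0,0.04,0.05],"twist":[0,0,0],"jaw":0.3},{"delta_pos":[0,0.04,0.05],"twist":[0,0,0],"jaw":0.3}]'; python3 - <<'E'
from h import *
s,_=st(); print(bath(s["eef_pos"]), (s["force"]@BX).round(2))
E
```

```text
time_s: 14.58
eef_pos: [528.7, -28.2, 38.7]
ee_rot: [0.741, -0.345, 0.243, -0.523]
force: [-4.6, -1.7, 4.1]
grip_width: 0.577
t 14.58 p [528.7 -28.2  38.7] f [-4.6 -1.7  4.1] tq [-0.32  0.3  -0.15] w 0.577
[[ 0.336  0.607  0.72 ]
 [-0.942  0.216  0.257]
 [ 0.    -0.765  0.644]]
[-17.72489298  -1.86857994  38.65189874] -4.89
```

```bash
python3 -m handwheel '[{"delta_pos":[0,0.01,0.01],"twist":[0,0,0],"jaw":0.3},{"delta_pos":[0,0.01,0.01],"twist":[0,0,0],"jaw":0.3},{"delta_pos":[0,0.01,0.02],"twist":[0,0,0],"jaw":0.3},{"delta_pos":[0,0.01,0.02],"twist":[0,0,0],"jaw":0.3},{"delta_pos":[0,0.02,0.03],"twist":[0,0,0],"jaw":0.3},{"delta_pos":[0,0.02,0.03],"twist":[0,0,0],"jaw":0.3},{"delta_pos":[0,0.02,0.03],"twist":[0,0,0],"jaw":0.3},{"delta_pos":[0,0.02,0.03],"twist":[0,0,0],"jaw":0.3},{"delta_pos":[0,0.02,0.03],"twist":[0,0,0],"jaw":0.3},{"delta_pos":[0,0.02,0.03],"twist":[0,0,0],"jaw":0.3}]'; python3 - <<'E'
from h import *
s,_=st(); print(bath(s["eef_pos"]), (s["force"]@BX).round(2))
E
```

```text
time_s: 15.42
eef_pos: [528.9, -28.1, 38.7]
ee_rot: [0.741, -0.345, 0.243, -0.523]
force: [-5.4, -1.9, 6.6]
grip_width: 0.576
t 15.42 p [528.9 -28.1  38.7] f [-5.4 -1.9  6.6] tq [-0.37  0.46 -0.03] w 0.576
[[ 0.336  0.607  0.721]
 [-0.942  0.216  0.257]
 [ 0.    -0.765  0.644]]
[-17.49752288  -1.86403803  38.65480714] -5.74
```

```bash
python3 -m handwheel '[{"delta_pos":[0,0,0.01],"twist":[0,0,0],"jaw":0.3},{"delta_pos":[0,0,0.01],"twist":[0,0,0],"jaw":0.3},{"delta_pos":[0,0.01,0.02],"twist":[0,0,0],"jaw":0.3},{"delta_pos":[0,0.01,0.02],"twist":[0,0,0],"jaw":0.3},{"delta_pos":[0,0.01,0.03],"twist":[0,0,0],"jaw":0.3},{"delta_pos":[0,0.01,0.03],"twist":[0,0,0],"jaw":0.3},{"delta_pos":[0,0.01,0.03],"twist":[0,0,0],"jaw":0.3},{"delta_pos":[0,0.01,0.03],"twist":[0,0,0],"jaw":0.3},{"delta_pos":[0,0.01,0.03],"twist":[0,0,0],"jaw":0.3},{"delta_pos":[0,0.01,0.03],"twist":[0,0,0],"jaw":0.3}]'; python3 - <<'E'
from h import *
s,_=st(); print(bath(s["eef_pos"]), (s["force"]@BX).round(2))
E
```

```text
time_s: 16.25
eef_pos: [529.0, -28.1, 38.7]
ee_rot: [0.741, -0.345, 0.243, -0.523]
force: [-9.0, -1.9, 8.0]
grip_width: 0.575
t 16.25 p [529.  -28.1  38.7] f [-9.  -1.9  8. ] tq [-0.45  0.7  -0.02] w 0.575
[[ 0.336  0.606  0.721]
 [-0.942  0.216  0.257]
 [ 0.    -0.765  0.644]]
[-17.42648787  -1.84453426  38.66830832] -9.13
```

Contact with the front edge is established: −9 N along the bed with almost no further travel (0.07 mm for 0.29 mm commanded). Next I work out the arc about the bed's edge.

```bash
cat > arc.py <<'E'
from h import *
import sys
def arc(th0,ths,a=-17.4,b=26.7,tilt0=.70,off0=(0,0),off=(-.5,.6)):
    P=lambda t,o:np.array([a*np.cos(t)+b*np.sin(t)+o[0], -a*np.sin(t)+b*np.cos(t)+o[1]])
    t=tilt0-th0; y=np.array([np.sin(t),-np.cos(t)]); z=np.array([np.cos(t),np.sin(t)]); p0=P(th0,off0)
    for th in ths:
        d=(P(th,off)-p0)/10; print('th %.2f dpos [0,%.2f,%.2f] twist [%.3f,0,0]'%(th,d@y,d@z,-(th-th0)))
E
python3 - <<'E'
from arc import *
arc(0,[0,.03,.08,.14,.2,.26,.32,.38,.44,.5])
E
```

```text
th 0.00 dpos [0,-0.08,0.00] twist [0.000,0,0]
th 0.03 dpos [0,-0.07,0.10] twist [-0.030,0,0]
th 0.08 dpos [0,-0.04,0.25] twist [-0.080,0,0]
th 0.14 dpos [0,0.01,0.44] twist [-0.140,0,0]
th 0.20 dpos [0,0.06,0.62] twist [-0.200,0,0]
th 0.26 dpos [0,0.13,0.80] twist [-0.260,0,0]
th 0.32 dpos [0,0.20,0.98] twist [-0.320,0,0]
th 0.38 dpos [0,0.29,1.15] twist [-0.380,0,0]
th 0.44 dpos [0,0.39,1.31] twist [-0.440,0,0]
th 0.50 dpos [0,0.50,1.47] twist [-0.500,0,0]
```

```bash
python3 -m handwheel '[{"delta_pos":[0,-0.08,0],"twist":[0,0,0],"jaw":0.3},{"delta_pos":[0,-0.07,0.1],"twist":[-0.03,0,0],"jaw":0.3},{"delta_pos":[0,-0.04,0.25],"twist":[-0.08,0,0],"jaw":0.3},{"delta_pos":[0,0.01,0.44],"twist":[-0.14,0,0],"jaw":0.3},{"delta_pos":[0,0.06,0.62],"twist":[-0.2,0,0],"jaw":0.3},{"delta_pos":[0,0.13,0.8],"twist":[-0.26,0,0],"jaw":0.3},{"delta_pos":[0,0.2,0.98],"twist":[-0.32,0,0],"jaw":0.3},{"delta_pos":[0,0.29,1.15],"twist":[-0.38,0,0],"jaw":0.3},{"delta_pos":[0,0.39,1.31],"twist":[-0.44,0,0],"jaw":0.3},{"delta_pos":[0,0.5,1.47],"twist":[-0.5,0,0],"jaw":0.3}]'; python3 - <<'E'
from arc import *
s,_=st(); print(bath(s["eef_pos"]), (s["force"]@BX).round(2),s["joints"].round(2))
c=cam("side"); cv2.imwrite("pics/side9z.png",cv2.resize(c["frame"][140:240,300:420],None,fx=5,fy=5,interpolation=cv2.INTER_CUBIC)[:,:,::-1])
arc(.5,[.56,.62,.68,.74,.8,.86,.92,.98,1.04,1.1],off0=(-.5,.6))
E
```

```text
time_s: 17.08
eef_pos: [542.6, -23.0, 44.1]
ee_rot: [0.631, -0.519, 0.366, -0.445]
force: [-0.2, 0.8, -2.9]
grip_width: 0.572
t 17.08 p [542.6 -23.   44.1] f [-0.2  0.8 -2.9] tq [-0.05  0.25  0.01] w 0.572
[[ 0.336  0.182  0.924]
 [-0.942  0.064  0.329]
 [ 0.001 -0.981  0.193]]
[-2.88347746 -1.61539574 44.10235506] 0.1 [-0.32  0.5   1.79  0.18  0.7   0.78]
th 0.56 dpos [0,0.03,0.19] twist [-0.060,0,0]
th 0.62 dpos [0,0.07,0.38] twist [-0.120,0,0]
th 0.68 dpos [0,0.12,0.56] twist [-0.180,0,0]
th 0.74 dpos [0,0.18,0.74] twist [-0.240,0,0]
th 0.80 dpos [0,0.26,0.92] twist [-0.300,0,0]
th 0.86 dpos [0,0.34,1.09] twist [-0.360,0,0]
th 0.92 dpos [0,0.43,1.26] twist [-0.420,0,0]
th 0.98 dpos [0,0.54,1.42] twist [-0.480,0,0]
th 1.04 dpos [0,0.65,1.57] twist [-0.540,0,0]
th 1.10 dpos [0,0.77,1.72] twist [-0.600,0,0]
```

View pics/side9z.png

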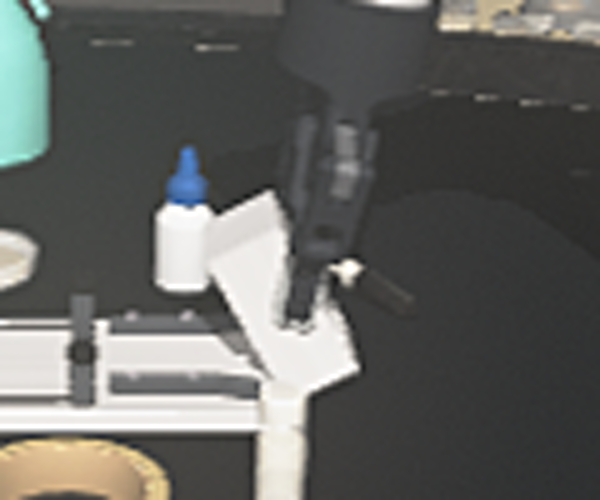

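The block has tipped about 29° over the edge with its foot low at (300,390), and forces are small. I continue.

```bash
python3 -m handwheel '[{"delta_pos":[0,0.03,0.19],"twist":[-0.06,0,0],"jaw":0.3},{"delta_pos":[0,0.07,0.38],"twist":[-0.12,0,0],"jaw":0.3},{"delta_pos":[0,0.12,0.56],"twist":[-0.18,0,0],"jaw":0.3},{"delta_pos":[0,0.18,0.74],"twist":[-0.24,0,0],"jaw":0.3},{"delta_pos":[0,0.26,0.92],"twist":[-0.3,0,0],"jaw":0.3},{"delta_pos":[0,0.34,1.09],"twist":[-0.36,0,0],"jaw":0.3},{"delta_pos":[0,0.43,1.26],"twist":[-0.42,0,0],"jaw":0.3},{"delta_pos":[0,0.54,1.42],"twist":[-0.48,0,0],"jaw":0.3},{"delta_pos":[0,0.65,1.57],"twist":[-0.54,0,0],"jaw":0.3},{"delta_pos":[0,0.77,1.72],"twist":[-0.6,0,0],"jaw":0.3}]'; python3 - <<'E'
from arc import *
s,_=st(); print(bath(s["eef_pos"]), (s["force"]@BX).round(2),s["joints"].round(2))
c=cam("side"); cv2.imwrite("pics/side10z.png",cv2.resize(c["frame"][140:240,300:420],None,fx=5,fy=5,interpolation=cv2.INTER_CUBIC)[:,:,::-1])
c=cam("wrist"); cv2.imwrite("pics/wrist10.png",c["frame"][:,:,::-1])
arc(1.1,[1.15,1.2,1.25,1.3,1.35,1.4,1.45,1.5,1.53,1.55],off0=(-.5,.6))
E
```

```text
time_s: 17.97
eef_pos: [560.0, -16.5, 40.9]
ee_rot: [-0.451, 0.682, -0.481, 0.317]
force: [-0.9, 0.7, 7.4]
grip_width: 0.58
t 17.97 p [560.  -16.5  40.9] f [-0.9  0.7  7.4] tq [-0.13  0.81 -0.03] w 0.58
[[ 0.336 -0.37   0.866]
 [-0.942 -0.13   0.31 ]
 [-0.002 -0.92  -0.392]]
[15.66123227 -1.31987587 40.87426327] -0.61 [-0.15  0.81  1.28 -0.19  1.42  1.14]
th 1.15 dpos [0,0.02,0.16] twist [-0.050,0,0]
th 1.20 dpos [0,0.05,0.31] twist [-0.100,0,0]
th 1.25 dpos [0,0.09,0.47] twist [-0.150,0,0]
th 1.30 dpos [0,0.14,0.62] twist [-0.200,0,0]
th 1.35 dpos [0,0.19,0.77] twist [-0.250,0,0]
th 1.40 dpos [0,0.26,0.92] twist [-0.300,0,0]
th 1.45 dpos [0,0.33,1.06] twist [-0.350,0,0]
th 1.50 dpos [0,0.40,1.20] twist [-0.400,0,0]
th 1.53 dpos [0,0.45,1.28] twist [-0.430,0,0]
th 1.55 dpos [0,0.48,1.34] twist [-0.450,0,0]
```

View pics/side10z.png

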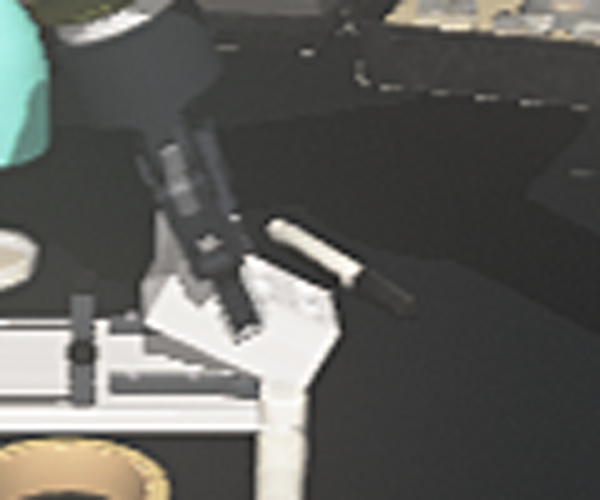

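View pics/wrist10.png

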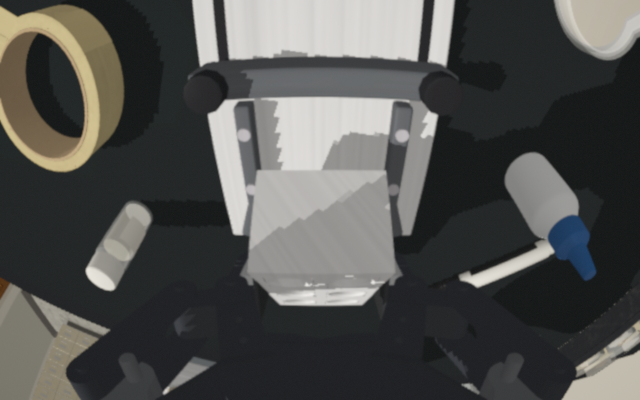

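The block now leans about 63°, sits centred between the guides (247/402 px against 251/397 px for the block), and its foot is low. One last arc, with slight relief upward.

```bash
python3 -m handwheel '[{"delta_pos":[0,-0.02,0.15],"twist":[-0.05,0,0],"jaw":0.3},{"delta_pos":[0,0.01,0.3],"twist":[-0.1,0,0],"jaw":0.3},{"delta_pos":[0,0.05,0.45],"twist":[-0.15,0,0],"jaw":0.3},{"delta_pos":[0,0.1,0.6],"twist":[-0.2,0,0],"jaw":0.3},{"delta_pos":[0,0.15,0.75],"twist":[-0.25,0,0],"jaw":0.3},{"delta_pos":[0,0.22,0.9],"twist":[-0.3,0,0],"jaw":0.3},{"delta_pos":[0,0.29,1.04],"twist":[-0.35,0,0],"jaw":0.3},{"delta_pos":[0,0.36,1.18],"twist":[-0.4,0,0],"jaw":0.3},{"delta_pos":[0,0.41,1.26],"twist":[-0.43,0,0],"jaw":0.3},{"delta_pos":[0,0.41,1.26],"twist":[-0.43,0,0],"jaw":0.3}]'; python3 - <<'E'
from arc import *
s,_=st(); print(bath(s["eef_pos"]), (s["force"]@BX).round(2),s["joints"].round(2))
c=cam("side"); cv2.imwrite("pics/side11z.png",cv2.resize(c["frame"][140:240,300:420],None,fx=5,fy=5,interpolation=cv2.INTER_CUBIC)[:,:,::-1])
c=cam("wrist"); cv2.imwrite("pics/wrist11.png",c["frame"][:,:,::-1])
E
```

```text
time_s: 18.9
eef_pos: [569.9, -12.9, 32.5]
ee_rot: [-0.296, 0.762, -0.537, 0.207]
force: [2.0, 2.1, 13.6]
grip_width: 0.577
t 18.9 p [569.9 -12.9  32.5] f [ 2.   2.1 13.6] tq [-0.39  1.32 -0.17] w 0.577
[[ 0.337 -0.696  0.634]
 [-0.942 -0.247  0.229]
 [-0.003 -0.674 -0.739]]
[26.22305904 -1.29379893 32.48349185] 2.61 [-0.09  1.1   0.88 -0.33  1.92  1.15]
```

View pics/side11z.png

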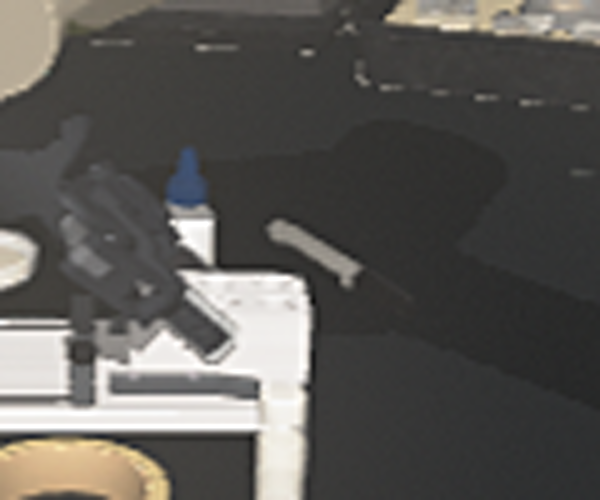

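View pics/wrist11.png

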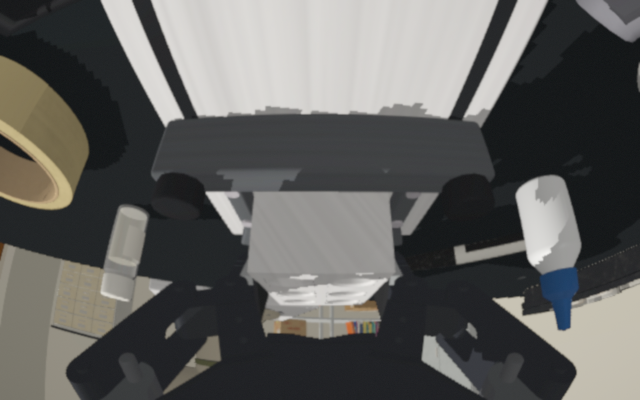

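The block is lying on the bed within about 2°, between the guides. Release it.

```bash
python3 -m handwheel '[{"delta_pos":[0,0,0],"twist":[-0.02,0,0],"jaw":0.3},{"delta_pos":[0,-0.02,0],"twist":[-0.03,0,0],"jaw":0.3},{"delta_pos":[0,-0.02,0],"twist":[-0.03,0,0],"jaw":0.65},{"delta_pos":[0,-0.02,0],"twist":[-0.03,0,0],"jaw":0.75},{"delta_pos":[0,-0.02,0],"twist":[-0.03,0,0],"jaw":0.9},{"delta_pos":[0,-0.02,0],"twist":[-0.03,0,0],"jaw":1},{"delta_pos":[0,-0.02,0],"twist":[-0.03,0,0],"jaw":1},{"delta_pos":[0,-0.02,0],"twist":[-0.03,0,0],"jaw":1},{"delta_pos":[0,-0.02,0],"twist":[-0.03,0,0],"jaw":1},{"delta_pos":[0,-0.02,0],"twist":[-0.03,0,0],"jaw":1}]'; python3 - <<'E'
from arc import *
s,_=st(); print(bath(s["eef_pos"]), (s["force"]@BX).round(2),s["joints"].round(2))
c=cam("side"); cv2.imwrite("pics/side12z.png",cv2.resize(c["frame"][140:240,300:420],None,fx=5,fy=5,interpolation=cv2.INTER_CUBIC)[:,:,::-1])
c=cam("wrist"); cv2.imwrite("pics/wrist12.png",c["frame"][:,:,::-1])
E
```

```text
time_s: 19.83
eef_pos: [569.8, -13.5, 31.7]
ee_rot: [-0.284, 0.766, -0.54, 0.2]
force: [-0.3, 0.2, 0.3]
grip_width: 1.001
t 19.83 p [569.8 -13.5  31.7] f [-0.3  0.2  0.3] tq [ 0.14 -0.34 -0.03] w 1.001
[[ 0.336 -0.714  0.615]
 [-0.942 -0.254  0.219]
 [-0.    -0.652 -0.758]]
[25.88844885 -1.80051603 31.69912699] -0.2 [-0.09  1.12  0.86 -0.35  1.95  1.15]
```

View pics/side12z.png

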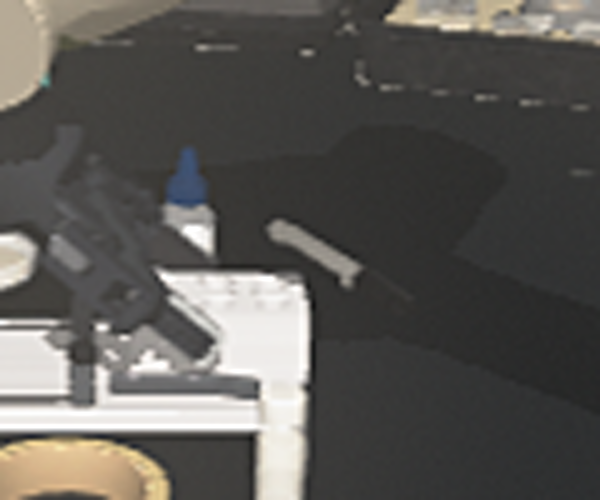

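View pics/wrist12.png

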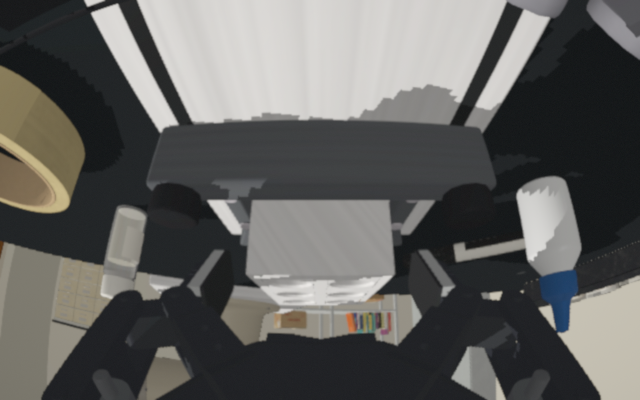

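The block has settled flat with no force left on the tool. I'll lift the hand straight up and then turn it to point down.

```bash
python3 -m handwheel '[{"delta_pos":[0,-0.65,-0.76],"twist":[0,0,0],"jaw":1},{"delta_pos":[0,-1.7,-1.9],"twist":[0,0,0],"jaw":1},{"delta_pos":[0,-3.2,-3.8],"twist":[0,0,0],"jaw":1},{"delta_pos":[0,-4.8,-5.7],"twist":[0,0,0],"jaw":1},{"delta_pos":[0,-5.8,-6.8],"twist":[0.12,0,0],"jaw":1},{"delta_pos":[0,-5.8,-6.8],"twist":[0.24,0,0],"jaw":1},{"delta_pos":[0,-5.8,-6.8],"twist":[0.36,0,0],"jaw":0.7},{"delta_pos":[0,-5.8,-6.8],"twist":[0.48,0,0],"jaw":0.4},{"delta_pos":[0,-5.8,-6.8],"twist":[0.6,0,0],"jaw":0},{"delta_pos":[0,-5.8,-6.8],"twist":[0.72,0,0],"jaw":0}]'; python3 - <<'E'
from arc import *
p,M=tgt(unbath([-55,-1.5,110]),.342,0,-1); delta(p,M)
p,M=tgt(unbath([-55,-1.5,22]),.342,0,-1); delta(p,M)
s=telemetry.sense(); print(bath(s["eef_pos"]),s["joints"].round(2))
E
```

```text
time_s: 20.77
eef_pos: [570.0, -13.7, 123.7]
ee_rot: [-0.538, 0.615, -0.433, 0.381]
force: [0.5, -0.7, -0.3]
grip_width: 0.453
t 20.77 p [570.  -13.7 123.7] f [ 0.5 -0.7 -0.3] tq [ 0.06 -0.14 -0.05] w 0.453
[[ 0.336 -0.122  0.934]
 [-0.942 -0.047  0.333]
 [ 0.003 -0.991 -0.131]]
delta_pos cm [-0.07  2.42 -7.85] twist [0.131 0.    0.003]
t 20.77 p [570.  -13.7 123.7] f [ 0.5 -0.7 -0.3] tq [ 0.06 -0.14 -0.05] w 0.453
[[ 0.336 -0.122  0.934]
 [-0.942 -0.047  0.333]
 [ 0.003 -0.991 -0.131]]
delta_pos cm [-0.09 11.15 -6.7 ] twist [0.131 0.    0.003]
[ 26.02970435  -2.07646075 123.74505256] [-0.2   0.58  1.4  -0.07  1.28  1.06]
```

```bash
python3 -m handwheel '[{"delta_pos":[0,0.5,-2.5],"twist":[0.06,0,0],"jaw":0},{"delta_pos":[0,1.2,-5.5],"twist":[0.131,0,0],"jaw":0},{"delta_pos":[-0.05,2.4,-7.8],"twist":[0.131,0,0],"jaw":0},{"delta_pos":[-0.09,5,-7.5],"twist":[0.131,0,0],"jaw":0},{"delta_pos":[-0.09,7.5,-7.2],"twist":[0.131,0,0],"jaw":0},{"delta_pos":[-0.09,9.5,-6.9],"twist":[0.131,0,0],"jaw":0},{"delta_pos":[-0.09,11,-6.7],"twist":[0.131,0,0],"jaw":0},{"delta_pos":[-0.09,11.1,-6.7],"twist":[0.131,0,0],"jaw":0},{"delta_pos":[-0.09,11.1,-6.7],"twist":[0.131,0,0],"jaw":0},{"delta_pos":[-0.09,11.1,-6.7],"twist":[0.131,0,0],"jaw":0}]'; python3 - <<'E'
from arc import *
s,_=st(); print(bath(s["eef_pos"]),s["joints"].round(2))
for n in("wrist","side","top"):
    c=cam(n)
    if n=="wrist":cv2.imwrite(f"pics/{n}13.png",c["frame"][:,:,::-1])
    if n=="side": cv2.imwrite("pics/side13z.png",cv2.resize(c["frame"][140:250,270:420],None,fx=5,fy=5,interpolation=cv2.INTER_CUBIC)[:,:,::-1])
    if n=="top": cv2.imwrite("pics/top13z.png",cv2.resize(c["frame"][150:270,280:430],None,fx=5,fy=5,interpolation=cv2.INTER_CUBIC)[:,:,::-1])
E
```

```text
time_s: 21.6
eef_pos: [492.9, -40.5, 22.1]
ee_rot: [-0.576, 0.58, -0.408, 0.406]
force: [0.0, 0.0, -0.6]
grip_width: 0.001
t 21.6 p [492.9 -40.5  22.1] f [ 0.   0.  -0.6] tq [ 0.01 -0.06  0.06] w 0.001
[[ 0.336 -0.006  0.942]
 [-0.942 -0.004  0.336]
 [ 0.002 -1.    -0.007]]
[-55.64188745  -1.44549007  22.08276389] [-0.32  0.53  1.8  -0.01  0.81  0.92]
```

View pics/wrist13.png

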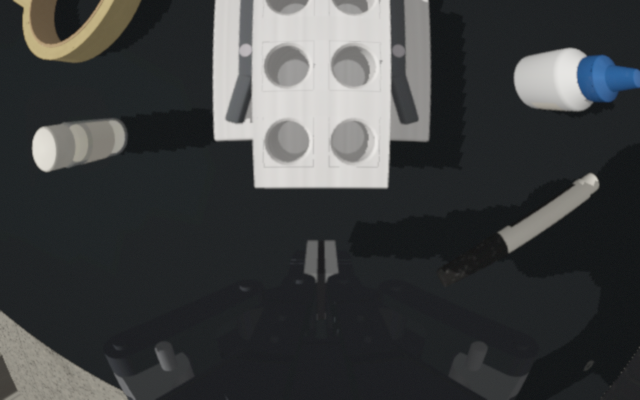

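View pics/side13z.png

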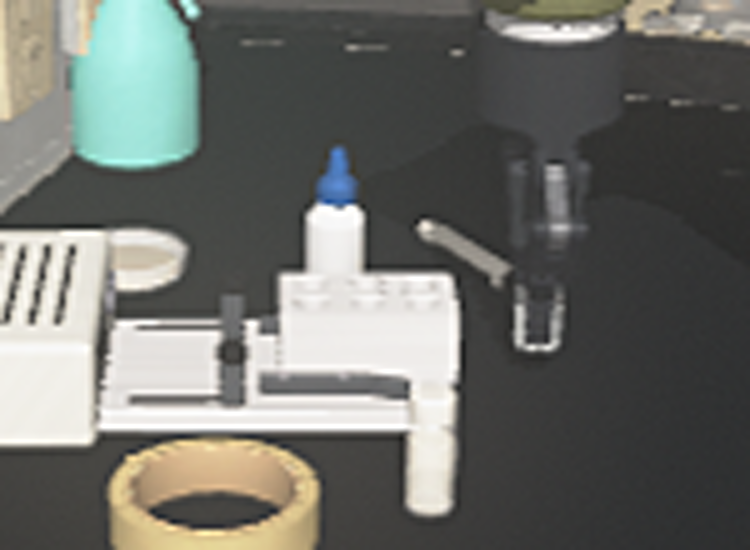

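View pics/top13z.png

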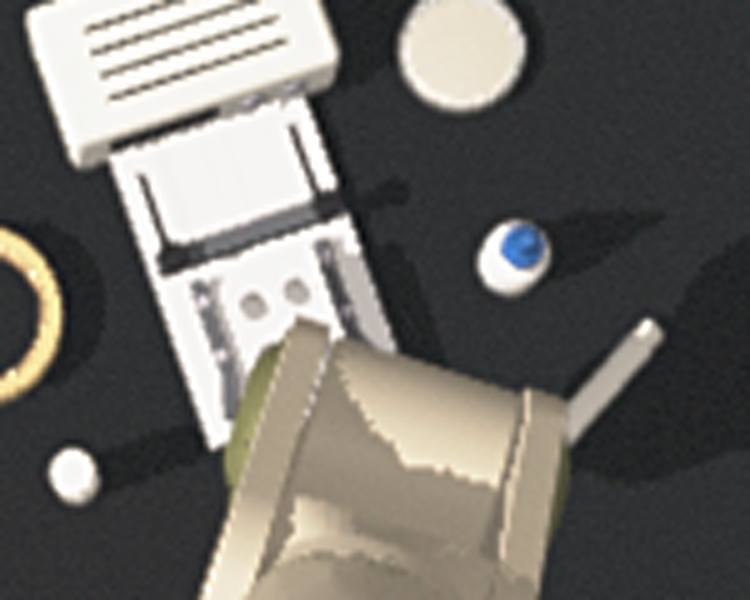

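The block lies flat and square between the guides (top face 252–390 px, bed 214–430 px), with all bystanders in place. I'll measure the gap to the stop from the top view's depth.

```bash
python3 - <<'E'
from h import *
for n in("top","side"):
    c=cam(n); W=world(c); o=-c["R"].T@c["t"]; print(n,bath(o).round(0))
    D=W-BO; bx=D@BX; by=D@BY; z=W[...,2]
    m=(abs(by)<45)&(bx>20)&(bx<150)&np.isfinite(z)&(z>-20)&(z<70)
    for y0,y1 in((-45,-28),(-20,0),(0,20),(28,45)):
        for lab,z0,z1 in(("block",45,58),("stop",26,42)):
            q=m&(by>y0)&(by<y1)&(z>z0)&(z<z1)
            if q.sum()>3: print(y0,lab,q.sum(),np.percentile(bx[q],[0,5,50,95,100]).round(1))
E
```

```text
top [-122.  132. 1282.]
-45 stop 29 [ 40.9  95.  100.3 106.9 108.9]
-20 block 65 [23.4 45.3 64.7 75.6 76.7]
-20 stop 44 [ 57.9  63.9  99.3 105.5 106.6]
0 block 83 [33.7 40.  54.9 74.5 76.4]
0 stop 45 [ 40.   61.4  98.6 106.3 106.6]
28 block 6 [ 96.7  96.8  99.3 105.5 106.6]
28 stop 22 [ 28.1  93.8  98.7 106.  106.8]
side [ 94. 984. 496.]
-45 stop 22 [ 97.2  97.2 103.9 110.4 110.6]
-20 block 55 [21.6 23.7 52.6 78.9 78.9]
-20 stop 20 [ 78.9  78.9 102.3 107.6 107.7]
0 block 72 [20.2 22.9 48.5 74.2 76.8]
0 stop 16 [ 36.1  39.9  99.7 107.4 107.4]
28 stop 6 [ 97.1  97.1 103.3 109.5 109.5]
```

```bash
python3 -m handwheel '[{"delta_pos":[0,0,0.4],"twist":[0,0,0],"jaw":0},{"delta_pos":[0,0,0.9],"twist":[0,0,0],"jaw":0},{"delta_pos":[0,0,1.4],"twist":[0,0,0],"jaw":0},{"delta_pos":[0,0,1.9],"twist":[0,0,0],"jaw":0},{"delta_pos":[0,0,2.3],"twist":[0,0,0],"jaw":0},{"delta_pos":[0,0,2.5],"twist":[0,0,0],"jaw":0},{"delta_pos":[0,0,2.7],"twist":[0,0,0],"jaw":0},{"delta_pos":[0,0,2.8],"twist":[0,0,0],"jaw":0},{"delta_pos":[0,0,2.9],"twist":[0,0,0],"jaw":0},{"delta_pos":[0,0,2.9],"twist":[0,0,0],"jaw":0}]'; python3 - <<'E'
from h import *
s,_=st(); print(bath(s["eef_pos"]), (s["force"]@BX).round(2))
c=cam("side"); cv2.imwrite("pics/side14z.png",cv2.resize(c["frame"][170:230,300:390],None,fx=8,fy=8,interpolation=cv2.INTER_CUBIC)[:,:,::-1])
E
```

```text
time_s: 22.68
eef_pos: [519.4, -30.5, 20.3]
ee_rot: [-0.575, 0.581, -0.409, 0.406]
force: [-0.3, -0.4, 0.8]
grip_width: 0.001
t 22.68 p [519.4 -30.5  20.3] f [-0.3 -0.4  0.8] tq [ 0.05 -0.    0.03] w 0.001
[[ 0.336 -0.008  0.942]
 [-0.942 -0.003  0.336]
 [ 0.    -1.    -0.009]]
[-27.27479924  -0.93634132  20.25916325] -0.39
```

View pics/side14z.png

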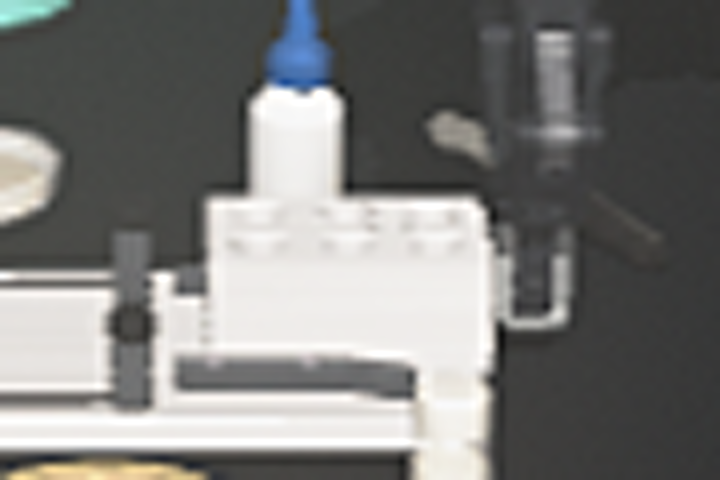

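The finger is 2–3 mm from the foot face. I'll push about 12 mm, well short of the stop, and read the friction.

```bash
python3 -m handwheel '[{"delta_pos":[0,-0.1,0.12],"twist":[0,0,0],"jaw":0},{"delta_pos":[0,-0.2,0.24],"twist":[0,0,0],"jaw":0},{"delta_pos":[0,-0.3,0.36],"twist":[0,0,0],"jaw":0},{"delta_pos":[0,-0.3,0.48],"twist":[0,0,0],"jaw":0},{"delta_pos":[0,-0.3,0.6],"twist":[0,0,0],"jaw":0},{"delta_pos":[0,-0.3,0.72],"twist":[0,0,0],"jaw":0},{"delta_pos":[0,-0.3,0.84],"twist":[0,0,0],"jaw":0},{"delta_pos":[0,-0.3,0.96],"twist":[0,0,0],"jaw":0},{"delta_pos":[0,-0.3,1.08],"twist":[0,0,0],"jaw":0},{"delta_pos":[0,-0.3,1.2],"twist":[0,0,0],"jaw":0}]'; python3 - <<'E'
from h import *
s,_=st(); print(bath(s["eef_pos"]), (s["force"]@BX).round(2))
c=cam("top"); W=world(c)
D=W-BO; bx=D@BX; by=D@BY; z=W[...,2]
for y0,y1 in((-20,0),(0,20)):
    for lab,z0,z1 in(("block",45,58),("stop",26,42)):
        q=(bx>60)&(bx<130)&(by>y0)&(by<y1)&(z>z0)&(z<z1); print(lab,np.percentile(bx[q],[0,5,50,95,100]).round(1))
c=cam("side"); cv2.imwrite("pics/side15z.png",cv2.resize(c["frame"][170:230,300:390],None,fx=8,fy=8,interpolation=cv2.INTER_CUBIC)[:,:,::-1])
E
```

```text
time_s: 23.57
eef_pos: [530.7, -26.5, 23.2]
ee_rot: [-0.575, 0.581, -0.409, 0.406]
force: [-4.3, -1.5, 4.2]
grip_width: 0.0
t 23.57 p [530.7 -26.5  23.2] f [-4.3 -1.5  4.2] tq [-0.22  0.55 -0.08] w 0.0
[[ 0.336 -0.009  0.942]
 [-0.942 -0.003  0.336]
 [ 0.    -1.    -0.009]]
[-15.2529964   -0.92135654  23.16767198] -4.6
block [61.  61.9 79.4 83.5 84.2]
stop [ 70.   72.2 102.3 106.8 107.5]Traceback (most recent call last):
  File "<stdin>", line 7, in <module>
    return _quantile_unchecked(
        a, q, axis, out, overwrite_input, method, keepdims, weights)
    return _ureduce(a,
                    func=_quantile_ureduce_func,
    ...<5 lines>...
                    overwrite_input=overwrite_input,
                    method=method)
    r = func(a, **kwargs)
    result = _quantile(arr,
                       quantiles=q,
    ...<2 lines>...
                       out=out,
                       weights=wgt)
    slices_having_nans = np.isnan(arr[-1, ...])
                                  ~~~^^^^^^^^^
IndexError: index -1 is out of bounds for axis 0 with size 0
```

Block friction is about 4.6 N and its end is at about 84 mm, which leaves roughly 10 mm. Advance 5 mm.

```bash
python3 -m handwheel '[{"delta_pos":[0,0,0.06],"twist":[0,0,0],"jaw":0},{"delta_pos":[0,0,0.12],"twist":[0,0,0],"jaw":0},{"delta_pos":[0,0,0.18],"twist":[0,0,0],"jaw":0},{"delta_pos":[0,0,0.24],"twist":[0,0,0],"jaw":0},{"delta_pos":[0,0,0.3],"twist":[0,0,0],"jaw":0},{"delta_pos":[0,0,0.36],"twist":[0,0,0],"jaw":0},{"delta_pos":[0,0,0.42],"twist":[0,0,0],"jaw":0},{"delta_pos":[0,0,0.48],"twist":[0,0,0],"jaw":0},{"delta_pos":[0,0,0.5],"twist":[0,0,0],"jaw":0},{"delta_pos":[0,0,0.5],"twist":[0,0,0],"jaw":0}]'; python3 - <<'E'
from h import *
s,_=st(); print(bath(s["eef_pos"]), (s["force"]@BX).round(2))
c=cam("side"); cv2.imwrite("pics/side15z.png",cv2.resize(c["frame"][170:230,300:390],None,fx=8,fy=8,interpolation=cv2.INTER_CUBIC)[:,:,::-1])
E
```

```text
time_s: 24.45
eef_pos: [535.5, -24.8, 23.1]
ee_rot: [-0.575, 0.58, -0.409, 0.406]
force: [-3.8, -2.0, 3.2]
grip_width: 0.003
t 24.45 p [535.5 -24.8  23.1] f [-3.8 -2.   3.2] tq [-0.15  0.49  0.01] w 0.003
[[ 0.336 -0.008  0.942]
 [-0.942 -0.003  0.336]
 [ 0.    -1.    -0.009]]
[-10.23501081  -0.90342126  23.10503153] -4.27
```

View pics/side15z.png

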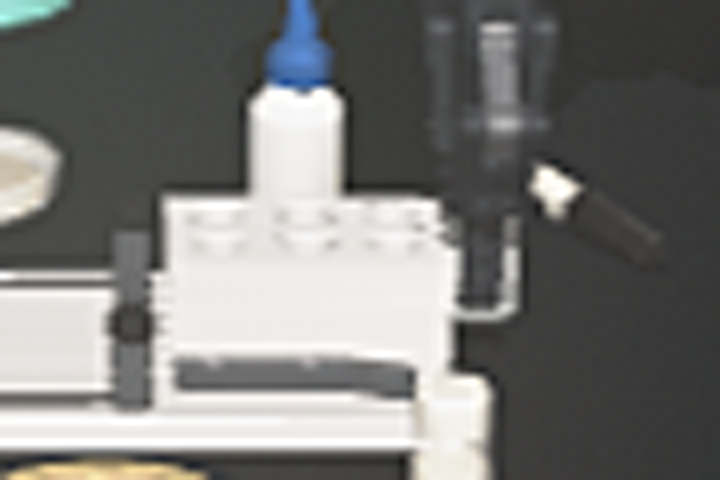

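The gap from block (162 px) to bar (152 px) is about 3–5 mm. Next step is 1.5 mm.

```bash
python3 -m handwheel '[{"delta_pos":[0,0,0.02],"twist":[0,0,0],"jaw":0},{"delta_pos":[0,0,0.04],"twist":[0,0,0],"jaw":0},{"delta_pos":[0,0,0.06],"twist":[0,0,0],"jaw":0},{"delta_pos":[0,0,0.08],"twist":[0,0,0],"jaw":0},{"delta_pos":[0,0,0.1],"twist":[0,0,0],"jaw":0},{"delta_pos":[0,0,0.12],"twist":[0,0,0],"jaw":0},{"delta_pos":[0,0,0.14],"twist":[0,0,0],"jaw":0},{"delta_pos":[0,0,0.15],"twist":[0,0,0],"jaw":0},{"delta_pos":[0,0,0.15],"twist":[0,0,0],"jaw":0},{"delta_pos":[0,0,0.15],"twist":[0,0,0],"jaw":0}]'; python3 -c "
from h import *
s,_=st(); print(bath(s['eef_pos']), (s['force']@BX).round(2))"
```

```text
time_s: 25.33
eef_pos: [536.8, -24.3, 23.1]
ee_rot: [-0.575, 0.58, -0.409, 0.406]
force: [-4.5, -1.2, 3.4]
grip_width: 0.003
t 25.33 p [536.8 -24.3  23.1] f [-4.5 -1.2  3.4] tq [-0.25  0.53 -0.01] w 0.003
[[ 0.336 -0.008  0.942]
 [-0.942 -0.003  0.336]
 [ 0.    -1.    -0.009]]
[-8.82180065 -0.92548349 23.07985926] -4.69
```

```bash
python3 -m handwheel '[{"delta_pos":[0,0,0.01],"twist":[0,0,0],"jaw":0},{"delta_pos":[0,0,0.02],"twist":[0,0,0],"jaw":0},{"delta_pos":[0,0,0.03],"twist":[0,0,0],"jaw":0},{"delta_pos":[0,0,0.04],"twist":[0,0,0],"jaw":0},{"delta_pos":[0,0,0.05],"twist":[0,0,0],"jaw":0},{"delta_pos":[0,0,0.06],"twist":[0,0,0],"jaw":0},{"delta_pos":[0,0,0.06],"twist":[0,0,0],"jaw":0},{"delta_pos":[0,0,0.06],"twist":[0,0,0],"jaw":0},{"delta_pos":[0,0,0.06],"twist":[0,0,0],"jaw":0},{"delta_pos":[0,0,0.06],"twist":[0,0,0],"jaw":0}]'; python3 -c "
from h import *
s,_=st(); print(bath(s['eef_pos']), (s['force']@BX).round(2))"
```

```text
time_s: 26.17
eef_pos: [537.4, -24.1, 23.1]
ee_rot: [-0.575, 0.58, -0.409, 0.406]
force: [-4.1, -1.4, 3.2]
grip_width: -0.007
t 26.17 p [537.4 -24.1  23.1] f [-4.1 -1.4  3.2] tq [-0.17  0.54  0.  ] w -0.007
[[ 0.336 -0.008  0.942]
 [-0.942 -0.003  0.336]
 [ 0.    -1.    -0.009]]
[-8.21441798 -0.92847365 23.084464  ] -4.35
```

```bash
python3 -m handwheel '[{"delta_pos":[0,0,0.01],"twist":[0,0,0],"jaw":0},{"delta_pos":[0,0,0.02],"twist":[0,0,0],"jaw":0},{"delta_pos":[0,0,0.03],"twist":[0,0,0],"jaw":0},{"delta_pos":[0,0,0.04],"twist":[0,0,0],"jaw":0},{"delta_pos":[0,0,0.05],"twist":[0,0,0],"jaw":0},{"delta_pos":[0,0,0.06],"twist":[0,0,0],"jaw":0},{"delta_pos":[0,0,0.06],"twist":[0,0,0],"jaw":0},{"delta_pos":[0,0,0.06],"twist":[0,0,0],"jaw":0},{"delta_pos":[0,0,0.06],"twist":[0,0,0],"jaw":0},{"delta_pos":[0,0,0.06],"twist":[0,0,0],"jaw":0}]'; python3 -c "
from h import *
s,_=st(); print(bath(s['eef_pos']), (s['force']@BX).round(2))"
```

```text
time_s: 27.0
eef_pos: [538.0, -23.9, 23.1]
ee_rot: [-0.575, 0.58, -0.409, 0.406]
force: [-5.1, -1.2, 2.9]
grip_width: -0.001
t 27.0 p [538.  -23.9  23.1] f [-5.1 -1.2  2.9] tq [-0.19  0.52  0.03] w -0.001
[[ 0.336 -0.008  0.942]
 [-0.942 -0.003  0.336]
 [ 0.    -1.    -0.009]]
[-7.59596051 -0.94160731 23.0988744 ] -5.18
```

```bash
python3 -m handwheel '[{"delta_pos":[0,0,0.01],"twist":[0,0,0],"jaw":0},{"delta_pos":[0,0,0.02],"twist":[0,0,0],"jaw":0},{"delta_pos":[0,0,0.03],"twist":[0,0,0],"jaw":0},{"delta_pos":[0,0,0.04],"twist":[0,0,0],"jaw":0},{"delta_pos":[0,0,0.05],"twist":[0,0,0],"jaw":0},{"delta_pos":[0,0,0.06],"twist":[0,0,0],"jaw":0},{"delta_pos":[0,0,0.06],"twist":[0,0,0],"jaw":0},{"delta_pos":[0,0,0.06],"twist":[0,0,0],"jaw":0},{"delta_pos":[0,0,0.06],"twist":[0,0,0],"jaw":0},{"delta_pos":[0,0,0.06],"twist":[0,0,0],"jaw":0}]'; python3 -c "
from h import *
s,_=st(); print(bath(s['eef_pos']), (s['force']@BX).round(2))
c=cam('side'); cv2.imwrite('pics/side16z.png',cv2.resize(c['frame'][170:230,300:390],None,fx=8,fy=8,interpolation=cv2.INTER_CUBIC)[:,:,::-1])"
```

```text
time_s: 27.83
eef_pos: [538.5, -23.7, 23.1]
ee_rot: [-0.575, 0.58, -0.409, 0.406]
force: [-4.9, -1.0, 2.5]
grip_width: 0.002
t 27.83 p [538.5 -23.7  23.1] f [-4.9 -1.   2.5] tq [-0.29  0.5  -0.  ] w 0.002
[[ 0.336 -0.008  0.942]
 [-0.942 -0.003  0.336]
 [ 0.    -1.    -0.009]]
[-6.99587092 -0.91043689 23.06875237] -4.93
```

View pics/side16z.png

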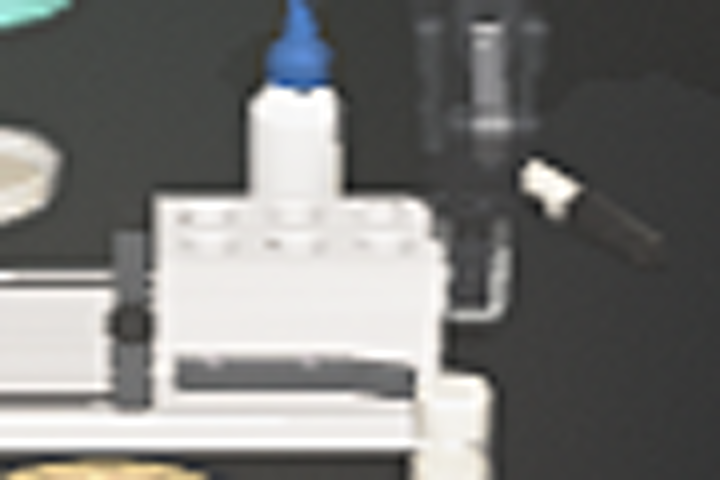

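About 1 mm remains between block (153 px) and bar (149 px). I'll use 0.4 mm steps.

```bash
python3 -m handwheel '[{"delta_pos":[0,0,0.01],"twist":[0,0,0],"jaw":0},{"delta_pos":[0,0,0.02],"twist":[0,0,0],"jaw":0},{"delta_pos":[0,0,0.03],"twist":[0,0,0],"jaw":0},{"delta_pos":[0,0,0.04],"twist":[0,0,0],"jaw":0},{"delta_pos":[0,0,0.04],"twist":[0,0,0],"jaw":0},{"delta_pos":[0,0,0.04],"twist":[0,0,0],"jaw":0},{"delta_pos":[0,0,0.04],"twist":[0,0,0],"jaw":0},{"delta_pos":[0,0,0.04],"twist":[0,0,0],"jaw":0},{"delta_pos":[0,0,0.04],"twist":[0,0,0],"jaw":0},{"delta_pos":[0,0,0.04],"twist":[0,0,0],"jaw":0}]'; python3 -c "
from h import *
s,_=st(); print(bath(s['eef_pos']), (s['force']@BX).round(2))"
```

```text
time_s: 28.72
eef_pos: [538.9, -23.6, 23.1]
ee_rot: [-0.575, 0.58, -0.409, 0.406]
force: [-3.5, -1.4, 3.4]
grip_width: 0.003
t 28.72 p [538.9 -23.6  23.1] f [-3.5 -1.4  3.4] tq [-0.17  0.54  0.02] w 0.003
[[ 0.336 -0.008  0.942]
 [-0.942 -0.003  0.336]
 [ 0.    -1.    -0.009]]
[-6.60463608 -0.90701652 23.0604397 ] -3.81
```

```bash
python3 -m handwheel '[{"delta_pos":[0,0,0.01],"twist":[0,0,0],"jaw":0},{"delta_pos":[0,0,0.02],"twist":[0,0,0],"jaw":0},{"delta_pos":[0,0,0.03],"twist":[0,0,0],"jaw":0},{"delta_pos":[0,0,0.03],"twist":[0,0,0],"jaw":0},{"delta_pos":[0,0,0.03],"twist":[0,0,0],"jaw":0},{"delta_pos":[0,0,0.03],"twist":[0,0,0],"jaw":0},{"delta_pos":[0,0,0.03],"twist":[0,0,0],"jaw":0},{"delta_pos":[0,0,0.03],"twist":[0,0,0],"jaw":0},{"delta_pos":[0,0,0.03],"twist":[0,0,0],"jaw":0},{"delta_pos":[0,0,0.03],"twist":[0,0,0],"jaw":0}]'; python3 -c "
from h import *
s,_=st(); print(bath(s['eef_pos']), (s['force']@BX).round(2))"
```

```text
time_s: 29.55
eef_pos: [539.2, -23.5, 23.1]
ee_rot: [-0.575, 0.58, -0.409, 0.406]
force: [-4.7, -1.8, 3.2]
grip_width: -0.004
t 29.55 p [539.2 -23.5  23.1] f [-4.7 -1.8  3.2] tq [-0.18  0.53 -0.02] w -0.004
[[ 0.336 -0.008  0.942]
 [-0.942 -0.003  0.336]
 [ 0.    -1.    -0.009]]
[-6.3000176  -0.92930668 23.06960942] -5.06
```

```bash
python3 -m handwheel '[{"delta_pos":[0,0,0.01],"twist":[0,0,0],"jaw":0},{"delta_pos":[0,0,0.02],"twist":[0,0,0],"jaw":0},{"delta_pos":[0,0,0.03],"twist":[0,0,0],"jaw":0},{"delta_pos":[0,0,0.04],"twist":[0,0,0],"jaw":0},{"delta_pos":[0,0,0.04],"twist":[0,0,0],"jaw":0},{"delta_pos":[0,0,0.04],"twist":[0,0,0],"jaw":0},{"delta_pos":[0,0,0.04],"twist":[0,0,0],"jaw":0},{"delta_pos":[0,0,0.04],"twist":[0,0,0],"jaw":0},{"delta_pos":[0,0,0.04],"twist":[0,0,0],"jaw":0},{"delta_pos":[0,0,0.04],"twist":[0,0,0],"jaw":0}]'; python3 -c "
from h import *
s,_=st(); print(bath(s['eef_pos']), (s['force']@BX).round(2))"
```

```text
time_s: 30.38
eef_pos: [539.5, -23.3, 23.1]
ee_rot: [-0.575, 0.58, -0.409, 0.406]
force: [-3.9, -2.0, 3.1]
grip_width: 0.0
t 30.38 p [539.5 -23.3  23.1] f [-3.9 -2.   3.1] tq [-0.18  0.52  0.06] w 0.0
[[ 0.336 -0.008  0.942]
 [-0.942 -0.003  0.336]
 [ 0.    -1.    -0.009]]
[-5.90166133 -0.9186397  23.069851  ] -4.31
```

```bash
python3 -c "
from h import *
s=telemetry.sense(); print(s['force'])"
```

```text
[-3.86277364 -2.01243554  3.11495351]
```

```bash
python3 -m handwheel '[{"delta_pos":[0,0,0.01],"twist":[0,0,0],"jaw":0},{"delta_pos":[0,0,0.02],"twist":[0,0,0],"jaw":0},{"delta_pos":[0,0,0.03],"twist":[0,0,0],"jaw":0},{"delta_pos":[0,0,0.04],"twist":[0,0,0],"jaw":0},{"delta_pos":[0,0,0.04],"twist":[0,0,0],"jaw":0},{"delta_pos":[0,0,0.04],"twist":[0,0,0],"jaw":0},{"delta_pos":[0,0,0.04],"twist":[0,0,0],"jaw":0},{"delta_pos":[0,0,0.04],"twist":[0,0,0],"jaw":0},{"delta_pos":[0,0,0.04],"twist":[0,0,0],"jaw":0},{"delta_pos":[0,0,0.04],"twist":[0,0,0],"jaw":0}]'; python3 -c "
from h import *
s,_=st(); print(bath(s['eef_pos']), (s['force']@BX).round(2))"
```

```text
time_s: 31.22
eef_pos: [539.9, -23.2, 23.1]
ee_rot: [-0.575, 0.58, -0.409, 0.406]
force: [-3.1, -1.7, 3.6]
grip_width: -0.003
t 31.22 p [539.9 -23.2  23.1] f [-3.1 -1.7  3.6] tq [-0.15  0.54  0.05] w -0.003
[[ 0.336 -0.008  0.942]
 [-0.942 -0.003  0.336]
 [ 0.    -1.    -0.009]]
[-5.49013038 -0.92663497 23.07973355] -3.5
```

```bash
python3 -m handwheel '[{"delta_pos":[0,0,0.01],"twist":[0,0,0],"jaw":0},{"delta_pos":[0,0,0.02],"twist":[0,0,0],"jaw":0},{"delta_pos":[0,0,0.03],"twist":[0,0,0],"jaw":0},{"delta_pos":[0,0,0.04],"twist":[0,0,0],"jaw":0},{"delta_pos":[0,0,0.04],"twist":[0,0,0],"jaw":0},{"delta_pos":[0,0,0.04],"twist":[0,0,0],"jaw":0},{"delta_pos":[0,0,0.04],"twist":[0,0,0],"jaw":0},{"delta_pos":[0,0,0.04],"twist":[0,0,0],"jaw":0},{"delta_pos":[0,0,0.04],"twist":[0,0,0],"jaw":0},{"delta_pos":[0,0,0.04],"twist":[0,0,0],"jaw":0}]'; python3 -c "
from h import *
s,_=st(); print(bath(s['eef_pos']), (s['force']@BX).round(2))
c=cam('side'); cv2.imwrite('pics/side17z.png',cv2.resize(c['frame'][175:225,300:350],None,fx=11,fy=11,interpolation=cv2.INTER_CUBIC)[:,:,::-1])"
```

```text
time_s: 32.05
eef_pos: [540.3, -23.1, 23.1]
ee_rot: [-0.575, 0.58, -0.409, 0.406]
force: [-3.1, -1.5, 3.4]
grip_width: 0.001
t 32.05 p [540.3 -23.1  23.1] f [-3.1 -1.5  3.4] tq [-0.2   0.52 -0.02] w 0.001
[[ 0.336 -0.008  0.942]
 [-0.942 -0.003  0.336]
 [ 0.    -1.    -0.009]]
[-5.09964508 -0.89322606 23.05655463] -3.39
```

View pics/side17z.png

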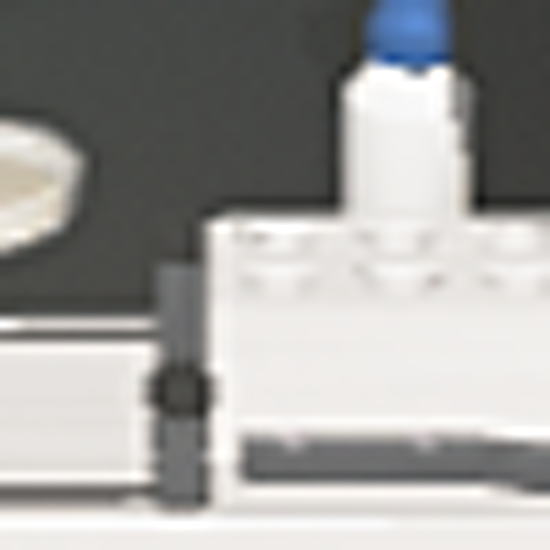

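The block and bar are visually all but touching at 205 px. I'll go on with 0.3 mm steps.

```bash
python3 -m handwheel '[{"delta_pos":[0,0,0.01],"twist":[0,0,0],"jaw":0},{"delta_pos":[0,0,0.01],"twist":[0,0,0],"jaw":0},{"delta_pos":[0,0,0.02],"twist":[0,0,0],"jaw":0},{"delta_pos":[0,0,0.02],"twist":[0,0,0],"jaw":0},{"delta_pos":[0,0,0.03],"twist":[0,0,0],"jaw":0},{"delta_pos":[0,0,0.03],"twist":[0,0,0],"jaw":0},{"delta_pos":[0,0,0.03],"twist":[0,0,0],"jaw":0},{"delta_pos":[0,0,0.03],"twist":[0,0,0],"jaw":0},{"delta_pos":[0,0,0.03],"twist":[0,0,0],"jaw":0},{"delta_pos":[0,0,0.03],"twist":[0,0,0],"jaw":0}]'; python3 -c "
from h import *
s,_=st(); print(bath(s['eef_pos']), (s['force']@BX).round(2))"
```

```text
time_s: 32.93
eef_pos: [540.3, -23.0, 23.1]
ee_rot: [-0.575, 0.581, -0.409, 0.405]
force: [-5.7, -1.9, 4.3]
grip_width: -0.003
t 32.93 p [540.3 -23.   23.1] f [-5.7 -1.9  4.3] tq [-0.32  0.83  0.01] w -0.003
[[ 0.336 -0.009  0.942]
 [-0.942 -0.003  0.336]
 [-0.    -1.    -0.01 ]]
[-5.10062344 -0.8792162  23.07184021] -6.04
```

No travel for 0.3 mm commanded and the force is rising, so this is the stop (about 9 N/mm). Press a little more, to about 11 N.

```bash
python3 -m handwheel '[{"delta_pos":[0,0,0.01],"twist":[0,0,0],"jaw":0},{"delta_pos":[0,0,0.01],"twist":[0,0,0],"jaw":0},{"delta_pos":[0,0,0.02],"twist":[0,0,0],"jaw":0},{"delta_pos":[0,0,0.02],"twist":[0,0,0],"jaw":0},{"delta_pos":[0,0,0.03],"twist":[0,0,0],"jaw":0},{"delta_pos":[0,0,0.03],"twist":[0,0,0],"jaw":0},{"delta_pos":[0,0,0.03],"twist":[0,0,0],"jaw":0},{"delta_pos":[0,0,0.03],"twist":[0,0,0],"jaw":0},{"delta_pos":[0,0,0.03],"twist":[0,0,0],"jaw":0},{"delta_pos":[0,0,0.03],"twist":[0,0,0],"jaw":0}]'; python3 -c "
from h import *
s,_=st(); print(bath(s['eef_pos']), (s['force']@BX).round(2))"
```

```text
time_s: 33.77
eef_pos: [540.3, -23.0, 23.1]
ee_rot: [-0.575, 0.581, -0.41, 0.405]
force: [-7.4, -2.8, 5.8]
grip_width: -0.0
t 33.77 p [540.3 -23.   23.1] f [-7.4 -2.8  5.8] tq [-0.44  1.09 -0.01] w -0.0
[[ 0.336 -0.01   0.942]
 [-0.942 -0.003  0.336]
 [-0.    -1.    -0.011]]
[-5.1123227  -0.88255732 23.06552586] -7.89
```

```bash
python3 -m handwheel '[{"delta_pos":[0,0,0.01],"twist":[0,0,0],"jaw":0},{"delta_pos":[0,0,0.02],"twist":[0,0,0],"jaw":0},{"delta_pos":[0,0,0.03],"twist":[0,0,0],"jaw":0},{"delta_pos":[0,0,0.04],"twist":[0,0,0],"jaw":0},{"delta_pos":[0,0,0.04],"twist":[0,0,0],"jaw":0},{"delta_pos":[0,0,0.05],"twist":[0,0,0],"jaw":0},{"delta_pos":[0,0,0.05],"twist":[0,0,0],"jaw":0},{"delta_pos":[0,0,0.05],"twist":[0,0,0],"jaw":0},{"delta_pos":[0,0,0.05],"twist":[0,0,0],"jaw":0},{"delta_pos":[0,0,0.05],"twist":[0,0,0],"jaw":0}]'; python3 -c "
from h import *
s,_=st(); print(bath(s['eef_pos']), (s['force']@BX).round(2))"
```

```text
time_s: 34.6
eef_pos: [540.3, -23.0, 23.1]
ee_rot: [-0.575, 0.581, -0.41, 0.405]
force: [-11.3, -5.2, 8.3]
grip_width: -0.001
t 34.6 p [540.3 -23.   23.1] f [-11.3  -5.2   8.3] tq [-0.66  1.48  0.02] w -0.001
[[ 0.336 -0.011  0.942]
 [-0.942 -0.003  0.336]
 [-0.001 -1.    -0.012]]
[-5.10633371 -0.88019328 23.0586003 ] -12.39
```

12.4 N along the bed with no travel, so the block is pressed home against the stop. Now withdraw slowly, straight back, then up.

```bash
python3 -m handwheel '[{"delta_pos":[0,0,-0.05],"twist":[0,0,0],"jaw":0},{"delta_pos":[0,0,-0.1],"twist":[0,0,0],"jaw":0},{"delta_pos":[0,0,-0.3],"twist":[0,0,0],"jaw":0},{"delta_pos":[0,0,-0.8],"twist":[0,0,0],"jaw":0},{"delta_pos":[0,0,-1.8],"twist":[0,0,0],"jaw":0},{"delta_pos":[0,0,-3.2],"twist":[0,0,0],"jaw":0},{"delta_pos":[0,0,-4.5],"twist":[0,0,0],"jaw":0},{"delta_pos":[0,-2,-5.5],"twist":[0,0,0],"jaw":0},{"delta_pos":[0,-5,-6],"twist":[0,0,0],"jaw":0},{"delta_pos":[0,-8,-6.5],"twist":[0,0,0],"jaw":0}]'; python3 -m handwheel '[{"delta_pos":[0,-2,-2],"twist":[0,0,0],"jaw":0},{"delta_pos":[0,-4,-4],"twist":[0,0,0],"jaw":0},{"delta_pos":[0,-6,-6],"twist":[0,0,0],"jaw":0},{"delta_pos":[0,-8,-8],"twist":[0,0,0],"jaw":0},{"delta_pos":[0,-9,-9],"twist":[0,0,0],"jaw":0},{"delta_pos":[0,-9,-9],"twist":[0,0,0],"jaw":0},{"delta_pos":[0,-9,-9],"twist":[0,0,0],"jaw":0},{"delta_pos":[0,-9,-9],"twist":[0,0,0],"jaw":0},{"delta_pos":[0,-9,-9],"twist":[0,0,0],"jaw":0},{"delta_pos":[0,-9,-9],"twist":[0,0,0],"jaw":0}]'; python3 - <<'E'
from h import *
s,_=st()
c=cam("top"); W=world(c); D=W-BO; bx=D@BX; by=D@BY; z=W[...,2]
q=(bx>-10)&(bx<100)&(abs(by)<40)&(z>46)&(z<58)
print(cv2.minAreaRect(np.c_[bx[q],by[q]].astype(np.float32)),z[q].mean())
cv2.imwrite("pics/top18z.png",cv2.resize(c["frame"][130:270,240:430],None,fx=4,fy=4,interpolation=cv2.INTER_CUBIC)[:,:,::-1])
c=cam("side"); cv2.imwrite('pics/side18z.png',cv2.resize(c['frame'][160:250,250:400],None,fx=5,fy=5,interpolation=cv2.INTER_CUBIC)[:,:,::-1])
E
```

```text
time_s: 35.43
eef_pos: [479.9, -44.3, 104.1]
ee_rot: [-0.575, 0.58, -0.41, 0.405]
force: [0.6, -0.5, 0.8]
grip_width: 0.004
time_s: 36.27
eef_pos: [396.9, -73.9, 193.6]
ee_rot: [-0.575, 0.581, -0.41, 0.405]
force: [1.0, 0.3, 0.6]
grip_width: -0.004
t 36.27 p [396.9 -73.9 193.6] f [1.  0.3 0.6] tq [ 0.02 -0.    0.03] w -0.004
[[ 0.336 -0.01   0.942]
 [-0.942 -0.002  0.336]
 [-0.001 -1.    -0.01 ]]
((51.470542907714844, 3.921163558959961), (94.65702819824219, 60.069580078125), 1.8271076679229736) 51.80375983780311
```

View pics/top18z.png

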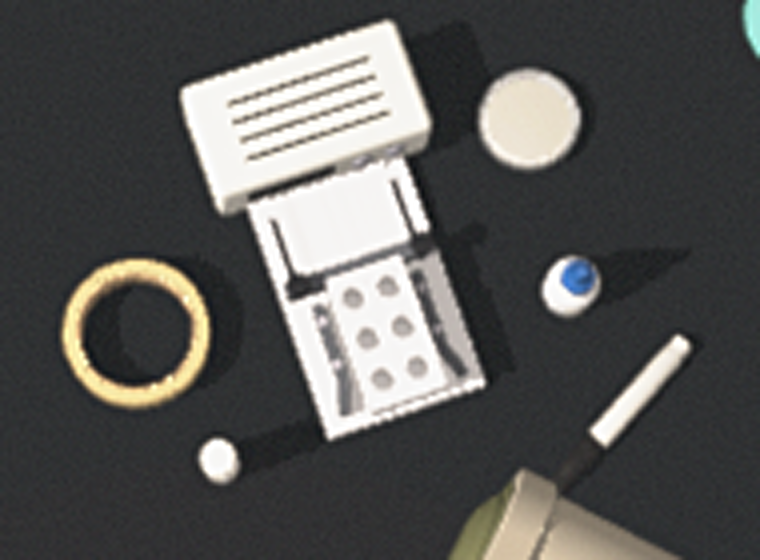

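View pics/side18z.png

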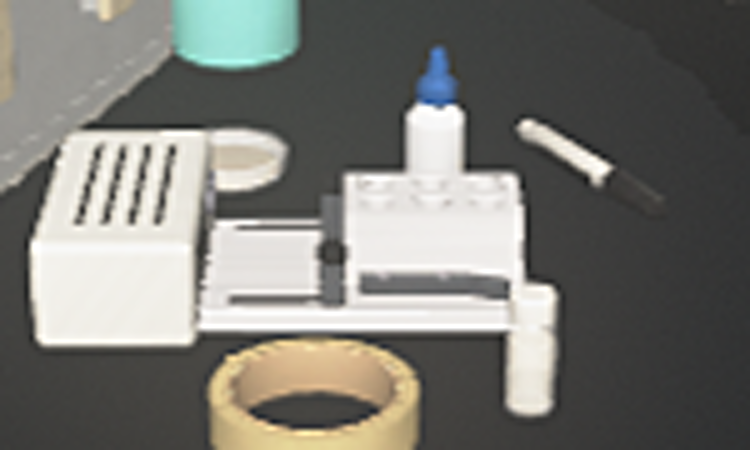

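The block lies flat with its wells up, against the bar (side view about 343 px), centred and square between the guides. All bystanders are where they were, and the hand is clear. Handing in.

```bash
python3 -c "
from rig import ctrl
print(ctrl.finish_job())"
```

```text
the job is handed in; nothing more can be done
None
```

The block is loaded: it lies flat on the bed, wells up, pressed home against the back stop and released. I handed in at about 36 s of the 72 s; no verdict is reported.

- **Slide:** I gripped the block with the fingers slanted forward and slid it upright until its foot bore on the front edge, reading about 9 N with no further travel.
- **Tip:** I turned it over the edge in three arcs, its foot staying low by the pictures, and released it flat between the guides.
- **Push home:** Sliding friction was about 4–5 N. With closed fingers I pushed it to the stop, ending at 12.4 N with no travel, then backed off.

**Last checks:**
- In the final pictures the block touches the bar, centred and square between the guides.
- Its top measured 51.8 mm high, against 52 mm expected.
- The bystanders look unmoved, judged by eye.
- The tool read only about 1 N of noise, clear of everything.

**Disagreements:**
- The final depth outline of the block's top came out too large (95 × 60 mm, against 90 × 50), likely from mixed edge pixels and the guides. I judged centring and squareness from the pictures instead.
- The gap to the stop after tipping looked like 17–20 mm from depth, just under the stated 20 mm minimum.
- While sliding, the wrist sometimes carried about 3 N of the block's weight, so its foot may have been only lightly on the bench at times.

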